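# Dial the dispenser to the ball size and tip out the order

### The arm

A 6-joint arm with a two-finger parallel gripper is mounted at the origin on the work surface. World frame = base frame: x ahead of the robot, y to its left, z up, the work surface at z = 0. Lengths are in m, angles in degrees, forces in N, time in s.
With the tool pointing down it reaches from about 0.375 to 0.9 m from the base axis. Payload 3.1 kg.
Tool frame: the origin (TCP) lies between the finger pads; the fingertips stand 11 mm ahead of it and the grasp point (between the pads) lies 8 mm behind it; z points along the fingers, y is the line along which they close (so a half turn about z gives the same grasp; the last joint's range is limited). The gripper opens to 85 mm and grips with 20 to 120 N. Pads are 22 mm wide; open, the fingers measure 114 mm over their backs; the gripper's body (76 mm by 85 mm) begins 54 mm behind the grasp point. The pads swing forward as they close: fully open they stand 13 mm farther back than shut.
Start: joints at [66.263, 30.224, 82.088, -0, 67.689, -10.227], TCP at [0.146, 0.608, 0.242] pointing down, gripper open.
Joint ranges: [-176.69, 176.69], [-43.24, 126.21], [12.49, 139.97], [-82, 262], [0, 151.66], [-163.58, 163.58]. Speed limits (degrees/s): [159.86, 159.86, 180, 180, 180, 180].

### API

Orientations are given as a 3x3 rotation matrix whose columns are the frame's x, y, z axes.
In Python, from bench import read_state, read_camera, finish_job gives the robot as it stands. The module is installed in compiled form; this text tells all that it offers.
- The arm moves only by the tool servo_tool, never from a script. Its argument "increments" is a list of rows, each an object of numbers: "dx", "dy", "dz": the shift along the tool's x, y, z in m; "ax", "ay", "az": the turn, a rotation vector about the tool's x, y, z in rad. In form: [{"dx": .., "dy": .., "dz": .., "ax": .., "ay": .., "az": ..}, ...]. A call has 1 to 8 rows; each row is the pose to reach, as a shift and turn from the pose commanded when the call began, along the tool's axes at that moment; what a row does not reach only later rows make up. A row lasts 1/12 s, in which the tool goes at most 41.7 mm and 7.16 degrees, less where a joint would pass 70% of its speed; a pose out of reach is approached as far as the arm can. A call with a gripper value outside its range is refused whole. "gripper" is the opening, from -1 (shut) to 1 (fully open), set as the call begins (left out, the last holds). The fingers move at their own pace and stop on an object; "grip_force" is the grip in N (left out, the last holds). Time passes only in rows, so rows that repeat a pose let the fingers close. It gives the time, the measured TCP pose, the force, the opening and the grip force at its end, in the units of the state.
- read_state(): the state, without advancing time (a new reading comes with each control period).
- read_camera(name): name is "scene" or "top" or "wrist"; returns a dict with "image" (420x560x3 uint8, blue, green, red), "depth" (420x560 float32, m along the optical axis (not along the pixel's ray), 0 where there is no reading), "fx", "fy", "cx", "cy" (pixels), "T" (4x4, takes a point from camera to world coordinates). Camera axes: x right, y down, z forward; pixel columns grow to the right and rows downward; lengths in m; the calibration is good to about 2 mm. A picture is of the moment at which its call begins.
- finish_job(): hands the job in; it is judged then, once.
The state is a dict: "t": time; "qpos": joint angles; "joint_vel": joint speeds; "joint_torque": joint torques, N m; "tcp_pos": TCP position; "tcp_rot": TCP orientation; "wrist_force": force on the tool from outside, world axes, zero at the start; "wrist_torque": the same for the moment, N m; "finger_gap": finger opening in m; "gripper_force": force on a finger pad.
Only numpy, scipy, OpenCV 4.12 (cv2) and the standard library are available. Lean on these libraries where they do the work, as an engineer would, in place of code of your own. Each camera call takes 0.05 s, during which the arm holds its last target. There are 200 camera calls.

### The job

First turn the blue dial of the clear ball dispenser so that the smallest hole which the balls inside can pass lies squarely at the red outlet mark, then slide the green tray under the dispenser, fully home against the black stop, so that it trips the roller arm of the tray switch. Then pull the red lever over to tip all three balls into the tray, and let the dispenser come back to rest; leave the spray can, the bottle and the balls in the stock rack alone.

Things in the scene. Friction and masses are not known exactly. Their poses are not given: they have to be found in the camera images.
- stand: fixed steel stand of the dispenser; origin on the counter directly under the tipping pivot; its -x faces the robot side (where the tray goes), z up. Two uprights 44 mm deep, 160 mm tall, at y = +-76 mm (8 mm thick). Pivot axis along y at height 145 mm. A black rubber stop between the uprights (21 mm high, face at x = -20 mm) stops the tray. Tray fully home: its far wall on the stop, that is tray_center at x = -75 mm, y = 0 (within about 15 mm) and yaw 0 in this frame.
- drum (a joint): tipping angle of the clear drum (rad): 0 at rest, its axis leaning 35 deg from vertical towards the stand's -x, dial uppermost; grows to a stop at 1.35 (mouth to -x, 22 deg downward) as the lever is pulled towards -x. Spring return, 0.5 Nm at rest to 0.8 Nm at the end, damped: goes back by itself when let go. Balls roll out from about 1.1 on; allow two seconds near the stop.
- drum_center (a point): centre of the drum on the pivot, 145 mm above the counter; z axis is the drum axis out of its mouth; -x of this frame is the outlet side (red mark on the outside of the drum's rim). Drum: clear, inner radius 46 mm, outer 50 mm, from -55 to +55 mm along its axis; red mark reaches 64 mm from the axis. Inside, a clear V trough leads the balls in single file to the outlet.
- lever_grip (a point): middle of the black horizontal grip of the red tip lever, a round bar of 14 mm diameter, free length 48 mm, along the stand's y (y = 92 to 142 mm); straight above the pivot at rest at radius 125 mm from the pivot axis, at stand y = +117 mm; it moves with the drum on a circle about the pivot axis, over towards -x.
- dial (a joint): angle of the blue dial on the drum's mouth (rad), positive counter-clockwise as seen looking at its face from outside (right-handed about the drum axis). Three square holes near the rim, 120 deg apart: a 10 mm hole lies at the outlet mark at 0, a 19 mm hole at +2.094, a 27 mm hole at -2.094. Stops at -2.4 and +2.4, friction about 0.06 Nm, stays where it is left. It starts near 0.
- dial_grip (a point): on the dial's axis, 10 mm below the top of its white grip fin (85 mm from the pivot along the drum axis; dial face at 61 mm). z axis points out of the mouth. Fin: 12 mm thick, 38 mm long, 34 mm tall, its length along this frame's x axis (at dial angle 0 it points to the outlet mark). Dial is 111 mm across.
- tray_center (a point): centre (half-way up) of the loose green open tray, 110 mm (x) by 100 mm (y) by 40 mm high, walls and floor 4 mm, 0.4 kg, standing on the counter. Its +x wall is the one that goes to the stop.
- tray_tab (a point): on the tray's black upright tab, 64 mm above the counter, 51 mm from the tray centre towards the tray's -x. Tab: 12 mm thick (y), 22 mm long (x), its top 80 mm above the counter, standing 40 mm above the tray wall.
- switch (a joint): angle of the roller arm of the tray switch (rad): 0 free, tripped above 0.25, about 0.4 with the tray fully home; soft spring (under 0.5 N at the roller), the tray's friction holds against it.
- switch_roller (a point): centre of the orange roller (18 mm diameter, 14 mm high) at the end of the 50 mm switch arm, 28 mm above the counter, ahead of the stop; the arm pivots about a vertical axis at stand x = 0, y = -50 mm.
- stock: fixed stock rack, an open grey V-shaped trough leaning like the drum (about 140 by 110 mm, 190 mm tall), holding the ball kind that is not in the dispenser; origin on the counter under its middle.
- spray: black spray can with a pale metal top, 56 mm diameter, 170 mm tall, loose; origin at its underside. Bystander.
- additive: yellow additive bottle with a white cap, 52 mm diameter, 140 mm tall, loose; origin at its underside. Bystander.
- tray: the green tray: origin at the centre of its underside, axes as tray_center.
- small0_center (a point): centre of a small white-coated steel ball, 14 mm diameter. All three of this kind start either in the dispenser's drum or in the stock rack.
- small1_center (a point): centre of a small white-coated steel ball, 14 mm diameter. All three of this kind start either in the dispenser's drum or in the stock rack.
- small2_center (a point): centre of a small white-coated steel ball, 14 mm diameter. All three of this kind start either in the dispenser's drum or in the stock rack.
- large0_center (a point): centre of a large yellow-coated steel ball, 20 mm diameter. All three of this kind start either in the dispenser's drum or in the stock rack.
- large1_center (a point): centre of a large yellow-coated steel ball, 20 mm diameter. All three of this kind start either in the dispenser's drum or in the stock rack.
- large2_center (a point): centre of a large yellow-coated steel ball, 20 mm diameter. All three of this kind start either in the dispenser's drum or in the stock rack.
Not all that is in view belongs to the job. Several things have the shape of the tray; the one meant has the colours described above.

How it is judged (in metres and radians):
On the way, in this order (a step that is already met when the one before it is completed fails the run):
1. with the dispenser upright and the balls still in it, the dial is turned to the smallest hole that its balls pass (((value of joint dial between 1.974 and 2.214 rad and distance between each of small0_center, small1_center, small2_center and drum_center below 0.075 m and value of joint drum below 0.2 rad) or (value of joint dial between -2.214 and -1.974 rad and distance between each of large0_center, large1_center, large2_center and drum_center below 0.075 m and value of joint drum below 0.2 rad))), for 0.2 s.
2. the tray is home under the dispenser and trips the roller switch, the balls still in the dispenser (((value of joint dial between 1.974 and 2.214 rad and distance between each of small0_center, small1_center, small2_center and drum_center below 0.075 m and value of joint switch above 0.25 rad) or (value of joint dial between -2.214 and -1.974 rad and distance between each of large0_center, large1_center, large2_center and drum_center below 0.075 m and value of joint switch above 0.25 rad))), for 0.2 s.
3. all three balls from the dispenser are in the tray (((value of joint dial between 1.974 and 2.214 rad and x of small0_center in the frame of tray_center between -0.056 and 0.056 m and y of small0_center in the frame of tray_center between -0.051 and 0.051 m and z of each of small0_center, small1_center, small2_center in the frame of tray_center below 0.02 m and x of small1_center in the frame of tray_center between -0.056 and 0.056 m and y of small1_center in the frame of tray_center between -0.051 and 0.051 m and x of small2_center in the frame of tray_center between -0.056 and 0.056 m and y of small2_center in the frame of tray_center between -0.051 and 0.051 m) or (value of joint dial between -2.214 and -1.974 rad and x of large0_center in the frame of tray_center between -0.056 and 0.056 m and y of large0_center in the frame of tray_center between -0.051 and 0.051 m and z of each of large0_center, large1_center, large2_center in the frame of tray_center below 0.02 m and x of large1_center in the frame of tray_center between -0.056 and 0.056 m and y of large1_center in the frame of tray_center between -0.051 and 0.051 m and x of large2_center in the frame of tray_center between -0.056 and 0.056 m and y of large2_center in the frame of tray_center between -0.051 and 0.051 m))), for 0.2 s.
At the end, for the whole second after the job is handed in: The dispenser's three balls lie in the tray, the dial is within 0.12 rad of the smallest hole that passes them (14 mm balls: 19 mm hole; 20 mm: 27 mm), the drum is within 0.15 rad of rest, the tray stands still with the switch beyond 0.25 rad, the other balls have moved under 60 mm (((value of joint dial between 1.974 and 2.214 rad and x of small0_center in the frame of tray_center between -0.056 and 0.056 m and y of small0_center in the frame of tray_center between -0.051 and 0.051 m and z of each of small0_center, small1_center, small2_center in the frame of tray_center below 0.02 m and x of small1_center in the frame of tray_center between -0.056 and 0.056 m and y of small1_center in the frame of tray_center between -0.051 and 0.051 m and x of small2_center in the frame of tray_center between -0.056 and 0.056 m and y of small2_center in the frame of tray_center between -0.051 and 0.051 m and distance of each of large0_center, large1_center, large2_center from where it was at the start of the episode below 0.06 m) or (value of joint dial between -2.214 and -1.974 rad and x of large0_center in the frame of tray_center between -0.056 and 0.056 m and y of large0_center in the frame of tray_center between -0.051 and 0.051 m and z of each of large0_center, large1_center, large2_center in the frame of tray_center below 0.02 m and x of large1_center in the frame of tray_center between -0.056 and 0.056 m and y of large1_center in the frame of tray_center between -0.051 and 0.051 m and x of large2_center in the frame of tray_center between -0.056 and 0.056 m and y of large2_center in the frame of tray_center between -0.051 and 0.051 m and distance of each of small0_center, small1_center, small2_center from where it was at the start of the episode below 0.06 m)) and value of joint drum below 0.15 rad and value of joint switch above 0.25 rad and linear speed of tray below 0.02 m/s); the robot touches nothing.
It fails at once if the spray can is pushed more than 40 mm or tipped over (distance of spray from where it was at the start of the episode above 0.04 m or angle between spray's own z axis and vertical above 0.5 rad).
It fails at once if the additive bottle is pushed more than 40 mm or tipped over (distance of additive from where it was at the start of the episode above 0.04 m or angle between additive's own z axis and vertical above 0.5 rad).
It also fails if it takes over 72 s, if anything falls off the work surface, if the arm or the gripper's body presses on something with over 40 N, if the wrist force passes 120 N, or if a joint passes its speed limit or range.

## Working session

There is one attempt and no reset: what is moved stays moved. The work goes in short steps, Python scripts to look and compute and a tool call to move; the robot and the scene stay as the last step left them, time stands still between calls to the robot, and variables do not carry over. Pictures are saved under pics/ and viewed, at most 10 in all, crops included, and the job is handed in when it is done.

Besides the shell and the picture viewer there is one more tool, called after "Request:" in YAML: its name, and indented under it one key for each argument. servo_tool: Moves the arm, as the interface text tells. Its arguments: {"type":"object","properties":{"increments":{"type":"array"},"gripper":{"type":"number"},"grip_force":{"type":"number"}},"required":["increments"]}

```bash
mkdir -p pics && python3 - <<'E'
from bench import *
import cv2,numpy as np
for n in ["scene","top"]:
    c=read_camera(n); cv2.imwrite(f"pics/{n}0.png",c["image"]); np.savez(f"{n}0.npz",**c)
    print(n,c["fx"],c["fy"],c["cx"],c["cy"]);print(c["T"].round(3))
s=read_state();print({k:np.round(v,3) for k,v in s.items()})
E
```

```text
scene 547.0115408146398 547.0115408146398 271.2776965164097 213.32175687751558
[[-0.279  0.677 -0.681  1.24 ]
 [ 0.96   0.196 -0.199  0.224]
 [-0.002 -0.709 -0.705  0.953]
 [ 0.     0.     0.     1.   ]]
top 440.99281847071535 440.99281847071535 281.7183276783806 206.7995291893209
[[-9.000e-03 -9.800e-01  2.010e-01  3.040e-01]
 [-1.000e+00  8.000e-03 -2.000e-03  4.000e-03]
 [ 1.000e-03 -2.010e-01 -9.800e-01  1.139e+00]
 [ 0.000e+00  0.000e+00  0.000e+00  1.000e+00]]
{'t': np.float64(0.1), 'qpos': array([ 6.6263e+01,  3.0274e+01,  8.2149e+01,  1.0000e-03,  6.7689e+01,
       -1.0227e+01]), 'joint_vel': array([ 0.077, -0.175, -0.208,  0.015, -0.039, -0.007]), 'joint_torque': array([ 0.0000e+00, -4.4331e+01, -1.7859e+01, -0.0000e+00,  4.0000e-03,
       -0.0000e+00]), 'tcp_pos': array([0.146, 0.607, 0.241]), 'tcp_rot': array([[-0.972,  0.234, -0.001],
       [ 0.234,  0.972, -0.002],
       [ 0.   , -0.002, -1.   ]]), 'wrist_force': array([-0.203,  0.013, -0.053]), 'wrist_torque': array([-0.005, -0.049, -0.016]), 'gripper_force': np.float64(0.0), 'finger_gap': np.float64(0.085)}
```

View pics/scene0.png

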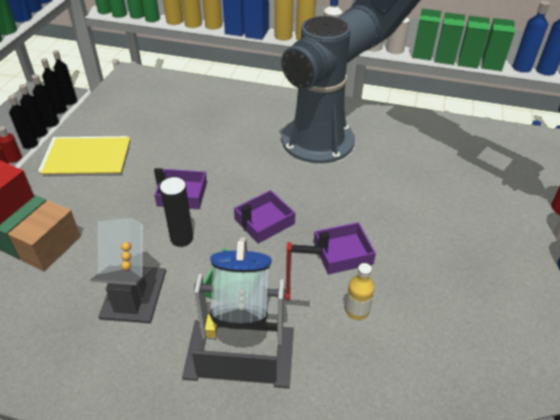

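View pics/top0.png

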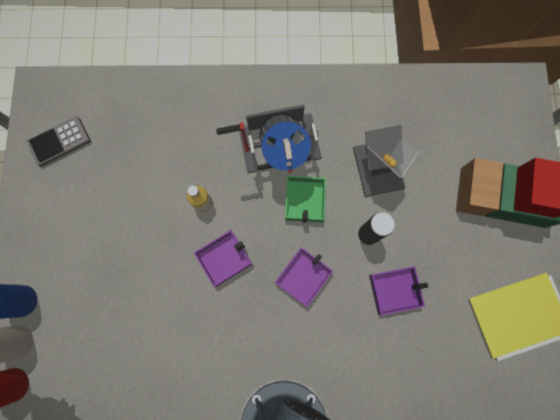

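The green tray is at top (305,198). Purple look-alikes that must be left alone are at (223,259), (304,277) and (398,291). The stock rack at (390,160) holds yellow balls, so the drum should hold the small white ones, giving a dial target of +2.094. Next I'll measure and take one close crop.

```bash
cat > h.py <<'E'
import numpy as np,cv2
def cloud(c):
    d=c["depth"];v,u=np.mgrid[:d.shape[0],:d.shape[1]]
    P=np.stack([(u-c["cx"])/c["fx"]*d,(v-c["cy"])/c["fy"]*d,d],-1)
    W=P@c["T"][:3,:3].T+c["T"][:3,3]; W[d==0]=np.nan; return W
def hsv(c): return cv2.cvtColor(c["image"],cv2.COLOR_BGR2HSV)
E
python3 - <<'E'
from h import *
for n,roi in [("top",(90,230,200,340)),("scene",(220,390,170,340))]:
    c=dict(np.load(f"{n}0.npz")); W=cloud(c);H=hsv(c)
    m0=np.zeros(W.shape[:2],bool);m0[roi[0]:roi[1],roi[2]:roi[3]]=1
    h,s,v=H[...,0],H[...,1],H[...,2]
    def rep(name,m):
        m=m&m0&np.isfinite(W[...,0]);p=W[m]
        if len(p)>3: print(n,name,len(p),"med",np.median(p,0).round(3),"lo",np.percentile(p,3,axis=0).round(3),"hi",np.percentile(p,97,axis=0).round(3))
        return p
    z=W[...,2]
    b=rep("blue",(h>105)&(h<125)&(s>150)&(z>.12))
    if len(b): 
        q=b-b.mean(0); print(" normal",np.linalg.svd(q,full_matrices=False)[2][2].round(3), b.mean(0).round(3))
    rep("red",((h<6)|(h>174))&(s>140)&(z>.1))
    rep("fin",(s<60)&(v>150)&(z>.19))
    g=rep("green",(h>50)&(h<75)&(s>120)&(z<.06)&(z>.025))
    if n=="top" and len(g):
        print(" rect",cv2.minAreaRect(g[:,:2].astype(np.float32)))
    rep("black tab",(v<45)&(z>.06)&(z<.1)&(W[...,0]<.4))
    rep("black grip",(v<60)&(z>.22))
    rep("orange",(h>8)&(h<28)&(s>150)&(z<.06)&(z>.01))
# upright tops
c=dict(np.load("top0.npz"));W=cloud(c);z=W[...,2];m=np.zeros(z.shape,bool);m[90:230,200:340]=1
p=W[m&(z>.15)&(z<.168)];print("uptops",len(p))
for k in (p[:,1]>p[:,1].mean(),p[:,1]<p[:,1].mean()):
    print(p[k].mean(0).round(3),p[k].min(0).round(3),p[k].max(0).round(3))
o=[]
for n,(a,b,cc,d) in [("top",(100,235,190,340)),("scene",(225,345,175,325))]:
    im=dict(np.load(f"{n}0.npz"))["image"][a:b,cc:d];o.append(cv2.resize(im,(400,400*im.shape[0]//im.shape[1]),interpolation=cv2.INTER_CUBIC)[:320])
h=min(x.shape[0] for x in o);cv2.imwrite("pics/crop.png",np.hstack([x[:h] for x in o]))
E
```

```text
top blue 1282 med [ 0.634 -0.001  0.193] lo [ 0.598 -0.057  0.168] hi [0.676 0.038 0.223]
 normal [ 0.564  0.114 -0.818] [ 0.636 -0.007  0.195]
top red 28 med [0.649 0.083 0.277] lo [ 0.589 -0.019  0.152] hi [0.659 0.087 0.28 ]
top fin 90 med [ 0.62  -0.011  0.225] lo [ 0.604 -0.018  0.213] hi [ 0.642 -0.006  0.234]
top black grip 115 med [0.646 0.111 0.275] lo [0.64  0.09  0.269] hi [0.653 0.132 0.279]
scene blue 726 med [ 0.649 -0.001  0.206] lo [ 0.603 -0.055  0.176] hi [0.681 0.038 0.226]
 normal [ 0.544  0.107 -0.832] [ 0.648 -0.006  0.205]
scene red 118 med [0.659 0.083 0.216] lo [0.648 0.081 0.149] hi [0.663 0.086 0.279]
scene fin 766 med [ 0.682 -0.005  0.202] lo [ 0.626 -0.037  0.191] hi [0.696 0.035 0.23 ]
scene green 19 med [ 0.582 -0.109  0.039] lo [ 0.571 -0.111  0.033] hi [ 0.592 -0.108  0.043]
scene black grip 185 med [0.649 0.114 0.275] lo [0.641 0.09  0.27 ] hi [0.656 0.134 0.278]
scene orange 77 med [ 0.702 -0.057  0.04 ] lo [ 0.689 -0.066  0.023] hi [ 0.705 -0.05   0.048]
uptops 403
[0.669 0.054 0.158] [ 0.591 -0.     0.15 ] [0.731 0.088 0.168]
[ 0.659 -0.047  0.159] [ 0.588 -0.084  0.15 ] [ 0.728 -0.001  0.168]
```

View pics/crop.png

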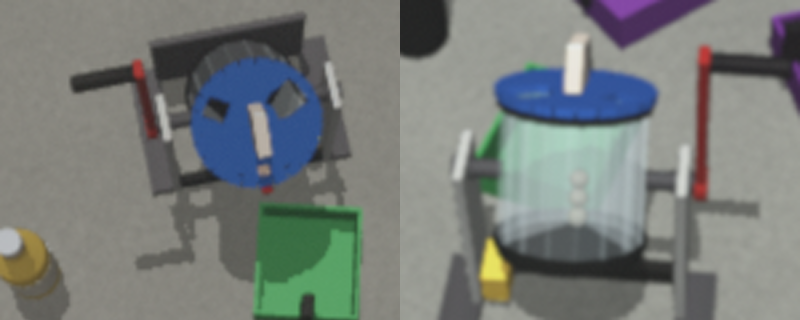

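The crop shows white balls in the drum (right half, 578,190), the green tray with its black tab on the robot side, and the 19 mm hole at the upper left. That confirms the +2.094 turn (CCW). One more measurement: stand yaw, tray and bystanders.

```bash
cat >> h.py <<'E'
from scipy.spatial.transform import Rotation as R
def rel(p,Rm):
    "increments from the current pose to a TCP pose"
    from bench import read_state
    s=read_state();R0=np.array(s["tcp_rot"]);d=R0.T@(np.array(p)-s["tcp_pos"])
    w=R.from_matrix(R0.T@Rm).as_rotvec()
    print("d",d.round(4),"a",w.round(3),"rows",max(np.linalg.norm(d)/.0417,np.degrees(np.linalg.norm(w))/7.16).round(1))
E
python3 - <<'E'
from h import *
c=dict(np.load("top0.npz"));W=cloud(c);H=hsv(c);h,s,v=H[...,0],H[...,1],H[...,2];z=W[...,2]
def box(a,b,cc,d):
    m=np.zeros(z.shape,bool);m[a:b,cc:d]=1;return m
def pca(p):
    q=p[:,:2]-p[:,:2].mean(0);d=np.linalg.svd(q,full_matrices=False)[2][0];return np.degrees(np.arctan2(d[1],d[0])).round(1)
m=box(110,145,205,250)&(v<70)&(z>.262)
p=W[m];print("grip",p.mean(0).round(4),pca(p))
m=box(170,235,280,335)&(h>40)&(h<85)&(s>100)
p=W[m];print("green",len(p),np.nanpercentile(p,[1,50,99],axis=0).round(3))
vv,uu=np.nonzero(m);r=cv2.minAreaRect(np.c_[uu,vv].astype(np.float32));
top=p[p[:,2]>.033];print("rim",len(top),cv2.minAreaRect(top[:,:2].astype(np.float32)))
m=box(200,235,290,320)&(v<60)&(z>.055);p=W[m];print("tab",len(p),p.mean(0).round(4),p.max(0).round(3),p.min(0).round(3),pca(p))
for n,b in [("bottle",box(180,215,180,215)),("spray",box(205,250,355,400))]:
    p=W[b&(z>.05)];t=p[p[:,2]>p[:,2].max()-.01];print(n,t.mean(0).round(3),t.max(0).round(3),t.min(0).round(3))
m=box(130,170,270,310)&(s<90)&(v>130)&(z>.2);p=W[m];print("fin",len(p),p.mean(0).round(4),pca(p))
for n,b in [("L",box(110,160,235,262)),("R",box(110,160,305,325))]:
    m=b&(v>150)&(s<50)&(z>.15)&(z<.17);p=W[m];print("upr",n,len(p),p.mean(0).round(4) if len(p) else 0)
E
```

```text
grip [0.6461 0.1113 0.275 ] 100.8
green 1548 [[ 0.498 -0.107 -0.001]
 [ 0.56  -0.061  0.005]
 [ 0.608 -0.01   0.043]]
rim 197 ((0.5526732206344604, -0.05883641168475151), (0.09707128256559372, 0.10955367982387543), 86.61023712158203)
tab 27 [ 0.4981 -0.0548  0.0774] [ 0.508 -0.049  0.084] [ 0.492 -0.058  0.057] 169.3
bottle [0.55 0.21 0.14] [0.563 0.221 0.144] [0.539 0.198 0.135]
spray [ 0.463 -0.222  0.17 ] [ 0.489 -0.196  0.174] [ 0.439 -0.247  0.164]
fin 110 [ 0.6226 -0.0117  0.2227] -170.7
upr L 44 [0.6554 0.0721 0.1598]
upr R 47 [ 0.6853 -0.0769  0.1594]
```

```bash
cat >> h.py <<'E'
yaw=np.radians(11.1);O=np.array([.668,-.0025,0])
S=R.from_euler("z",yaw).as_matrix()
def st(x,y,z): return O+S@np.array([x,y,z])
Rd=S@R.from_euler("y",-35,degrees=True).as_matrix()   # drum frame
n=Rd[:,2];C=st(0,0,.145)
def Tdial(a): # tool orientation, fin at dial angle a
    F=Rd@R.from_euler("z",a).as_matrix();return np.c_[F[:,0],-F[:,1],-F[:,2]]
def chain(wps):
    "relative increments through a list of (p,R), starting from the current pose"
    from bench import read_state
    s=read_state();p0,R0=np.array(s["tcp_pos"]),np.array(s["tcp_rot"])
    for p,Rm in wps:
        d=R0.T@(np.array(p)-p0);w=R.from_matrix(R0.T@Rm).as_rotvec()
        print("d",d.round(4),"a",w.round(3),"rows",max(np.linalg.norm(d)/.0417,np.degrees(np.linalg.norm(w))/7.16).round(1));p0,R0=np.array(p),Rm
E
python3 - <<'E'
from h import *
from bench import read_state
from scipy.spatial.transform import Slerp
s=read_state();R0=s["tcp_rot"];R1=Tdial(0);sl=Slerp([0,1],R.from_matrix([R0,R1]))
p0=s["tcp_pos"];p1=C+n*.15
print(R1.round(3),p1.round(3),n.round(3))
chain([(p0+(p1-p0)*f,sl(f).as_matrix()) for f in (1/3,2/3,1)]+[(C+n*.078,R1)])
E
```

```text
[[ 0.804  0.193  0.563]
 [ 0.158 -0.981  0.11 ]
 [ 0.574 -0.    -0.819]] [ 0.584 -0.019  0.268] [-0.563 -0.11   0.819]
d [-0.1907 -0.1689 -0.0086] a [-0.274  0.06   0.867] rows 7.3
d [-0.2478  0.0428 -0.0414] a [-0.274  0.06   0.867] rows 7.3
d [-0.122   0.2233 -0.0142] a [-0.274  0.06   0.867] rows 7.3
d [0.    0.    0.072] a [ 0.  0. -0.] rows 1.7
```

Request:
servo_tool:
  increments:
    - {"dx": -0.048, "dy": -0.042, "dz": -0.002, "ax": -0.068, "ay": 0.015, "az": 0.217}
    - {"dx": -0.095, "dy": -0.084, "dz": -0.004, "ax": -0.137, "ay": 0.03, "az": 0.434}
    - {"dx": -0.143, "dy": -0.127, "dz": -0.006, "ax": -0.205, "ay": 0.045, "az": 0.65}
    - {"dx": -0.191, "dy": -0.169, "dz": -0.009, "ax": -0.274, "ay": 0.06, "az": 0.867}
    - {"dx": -0.191, "dy": -0.169, "dz": -0.009, "ax": -0.274, "ay": 0.06, "az": 0.867}
    - {"dx": -0.191, "dy": -0.169, "dz": -0.009, "ax": -0.274, "ay": 0.06, "az": 0.867}
    - {"dx": -0.191, "dy": -0.169, "dz": -0.009, "ax": -0.274, "ay": 0.06, "az": 0.867}
    - {"dx": -0.191, "dy": -0.169, "dz": -0.009, "ax": -0.274, "ay": 0.06, "az": 0.867}
  gripper: 0.0
  grip_force: 40

```text
t: 0.77
tcp_pos: [0.293, 0.3955, 0.2509]
tcp_rot: [[-0.447, 0.887, 0.119], [0.88, 0.411, 0.24], [0.163, 0.212, -0.964]]
wrist_force: [-0.5, 0.2, 0.2]
finger_gap: 0.043
gripper_force: 0.0
```

Request:
servo_tool:
  increments:
    - {"dx": -0.248, "dy": 0.043, "dz": -0.041, "ax": -0.274, "ay": 0.06, "az": 0.867}
    - {"dx": -0.248, "dy": 0.043, "dz": -0.041, "ax": -0.274, "ay": 0.06, "az": 0.867}
    - {"dx": -0.248, "dy": 0.043, "dz": -0.041, "ax": -0.274, "ay": 0.06, "az": 0.867}
    - {"dx": -0.248, "dy": 0.043, "dz": -0.041, "ax": -0.274, "ay": 0.06, "az": 0.867}
    - {"dx": -0.248, "dy": 0.043, "dz": -0.041, "ax": -0.274, "ay": 0.06, "az": 0.867}
    - {"dx": -0.248, "dy": 0.043, "dz": -0.041, "ax": -0.274, "ay": 0.06, "az": 0.867}
    - {"dx": -0.248, "dy": 0.043, "dz": -0.041, "ax": -0.274, "ay": 0.06, "az": 0.867}
    - {"dx": -0.248, "dy": 0.043, "dz": -0.041, "ax": -0.274, "ay": 0.06, "az": 0.867}

```text
t: 1.43
tcp_pos: [0.44, 0.1868, 0.2594]
tcp_rot: [[0.351, 0.858, 0.375], [0.836, -0.468, 0.288], [0.422, 0.212, -0.881]]
wrist_force: [-0.6, 0.8, -0.3]
finger_gap: 0.0423
gripper_force: 0.0
```

```bash
python3 -c "
from h import *
from bench import read_state
s=read_state();print(s['t'],s['qpos'],s['tcp_pos'],s['finger_gap'])
chain([(C+n*.15,Tdial(0)),(C+n*.078,Tdial(0))])"
```

```text
1.4333 [ -1.0988998   10.49838127 120.00266003  34.41393792  31.4484308
  -2.13186854] [0.44001455 0.18683872 0.25940062] 0.042330511290948655
d [-0.1181  0.2213 -0.0129] a [-0.269  0.059  0.856] rows 7.2
d [0.    0.    0.072] a [0. 0. 0.] rows 1.7
```

Request:
servo_tool:
  increments:
    - {"dx": -0.118, "dy": 0.221, "dz": -0.013, "ax": -0.269, "ay": 0.059, "az": 0.856}
    - {"dx": -0.118, "dy": 0.221, "dz": -0.013, "ax": -0.269, "ay": 0.059, "az": 0.856}
    - {"dx": -0.118, "dy": 0.221, "dz": -0.013, "ax": -0.269, "ay": 0.059, "az": 0.856}
    - {"dx": -0.118, "dy": 0.221, "dz": -0.013, "ax": -0.269, "ay": 0.059, "az": 0.856}
    - {"dx": -0.118, "dy": 0.221, "dz": -0.013, "ax": -0.269, "ay": 0.059, "az": 0.856}
    - {"dx": -0.118, "dy": 0.221, "dz": -0.013, "ax": -0.269, "ay": 0.059, "az": 0.856}
    - {"dx": -0.118, "dy": 0.221, "dz": -0.013, "ax": -0.269, "ay": 0.059, "az": 0.856}
    - {"dx": -0.118, "dy": 0.221, "dz": -0.013, "ax": -0.269, "ay": 0.059, "az": 0.856}

```text
t: 2.1
tcp_pos: [0.585, -0.0164, 0.268]
tcp_rot: [[0.803, 0.196, 0.563], [0.161, -0.981, 0.112], [0.574, 0.0, -0.819]]
wrist_force: [-0.8, 0.6, -0.3]
finger_gap: 0.0425
gripper_force: 0.0
```

```bash
python3 -c "
from h import *
from bench import *
s=read_state();print(s['t'],s['qpos'],s['tcp_pos'],s['finger_gap'])
chain([(C+n*.078,Tdial(0))])
c=read_camera('wrist');cv2.imwrite('pics/w1.png',c['image']);np.savez('w1.npz',**c)
for q in (C+n*.095,C+n*.061): 
  u=np.linalg.inv(c['T'])@np.r_[q,1];print(c['fx']*u[0]/u[2]+c['cx'],c['fy']*u[1]/u[2]+c['cy'])
"
```

```text
2.1 [-21.58641547  17.4788987  110.9878592   42.35933323  27.53496473
  23.13551933] [ 0.58497084 -0.01637134  0.26804662] 0.042483023574027036
d [-0.0017  0.0025  0.0711] a [-0.002 -0.     0.003] rows 1.7
278.2276029919924 246.93103804433494
277.73461195081734 226.38443624279537
```

View pics/w1.png

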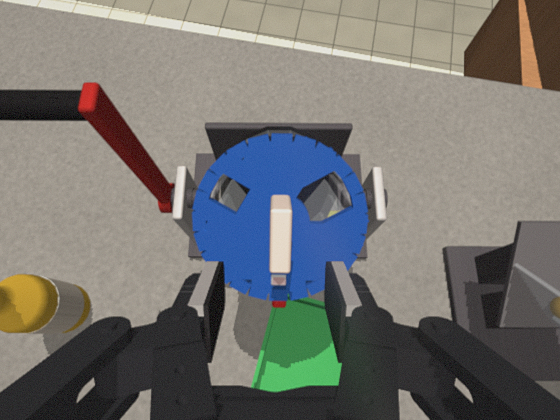

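The fin is centred between the fingers at about (281,238), with the outlet mark straight below it at (279,303). Going in and gripping.

Request:
servo_tool:
  increments:
    - {"dx": 0, "dy": 0.001, "dz": 0.03}
    - {"dx": 0, "dy": 0.001, "dz": 0.055}
    - {"dx": 0, "dy": 0.001, "dz": 0.071}
    - {"dx": 0, "dy": 0.001, "dz": 0.071}

```text
validation failed for argument at $.in...
```

Request:
servo_tool:
  increments:
    - {"dx": 0}
    - {"dx": 0}
    - {"dx": 0}
    - {"dx": 0}
    - {"dx": 0}
    - {"dx": 0}
  gripper: -1
  grip_force: 40

```text
validation failed for argument at $.in...
```

```bash
python3 -c "
from h import *
from bench import *
s=read_state();print(s['t'],s['qpos'],s['tcp_pos'],s['finger_gap'],s['wrist_force'],s['wrist_torque'])
p=np.array(s['tcp_pos']);print('axial',(p-C)@n,(p-C)@Rd[:,:2])
a=[(C+n*.078,Tdial(x)) for x in (.7,1.4,2.094)]
chain(a)"
```

```text
2.15 [-21.50935915  17.43288297 111.10350166  42.35396138  27.60265287
  23.016394  ] [ 0.58375579 -0.01489046  0.26765283] 0.04291959719932216 [-0.86993761  0.15696058 -0.38544152] [-0.0988351   0.27350128 -0.0126744 ]
axial 0.1492560943261468 [0.00067889 0.00406019]
d [-0.0006  0.0044  0.0712] a [-0.005 -0.    -0.694] rows 5.6
d [0. 0. 0.] a [-0.   0.  -0.7] rows 5.6
d [0. 0. 0.] a [ 0.     0.    -0.694] rows 5.6
```

Request:
servo_tool:
  increments:
    - {"dx": 0, "dy": 0.003, "dz": 0.02, "ax": 0, "ay": 0, "az": 0}
    - {"dx": 0, "dy": 0.003, "dz": 0.04, "ax": 0, "ay": 0, "az": 0}
    - {"dx": 0, "dy": 0.003, "dz": 0.06, "ax": 0, "ay": 0, "az": 0}
    - {"dx": 0, "dy": 0.003, "dz": 0.071, "ax": 0, "ay": 0, "az": 0}
    - {"dx": 0, "dy": 0.003, "dz": 0.071, "ax": 0, "ay": 0, "az": 0}

```text
t: 2.57
tcp_pos: [0.6243, -0.0083, 0.2079]
tcp_rot: [[0.804, 0.204, 0.559], [0.168, -0.979, 0.117], [0.571, -0.0, -0.821]]
wrist_force: [0.5, -0.2, -0.3]
finger_gap: 0.0425
gripper_force: 0.0
```

```bash
python3 -c "
from h import *
from bench import *
s=read_state();print(s['t'],s['finger_gap'],s['wrist_force'],s['wrist_torque'])
p=np.array(s['tcp_pos']);print('axial',(p-C)@n,(p-C)@Rd[:,:2])
chain([(C+n*.078,Tdial(0))])
c=read_camera('wrist');cv2.imwrite('pics/w2.png',c['image'])"
```

```text
2.5667 0.04254238491880188 [ 0.52828007 -0.24492399 -0.32268097] [-0.04840634  0.2947593  -0.03557003]
axial 0.07677757673550045 [2.54947008e-05 2.74923474e-03]
d [-0.0001  0.0027 -0.0012] a [-0.007  0.003  0.01 ] rows 0.1
```

View pics/w2.png

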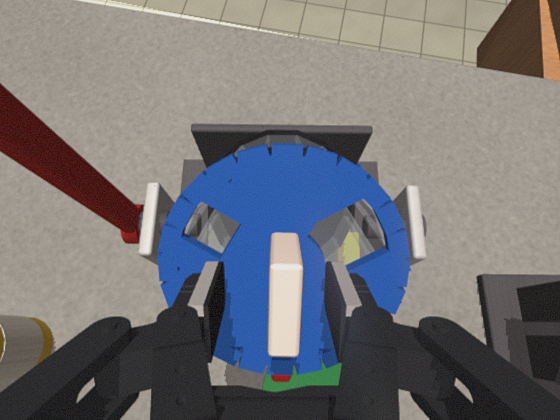

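The fin centre at u≈285 is about 3 mm right of the finger middle at u≈275. I'll correct that and close.

Request:
servo_tool:
  increments:
    - {"dx": 0, "dy": 0.0027, "dz": 0, "ax": 0, "ay": 0, "az": 0.0}
    - {"dx": 0, "dy": 0.0027, "dz": 0, "ax": 0, "ay": 0, "az": 0}
    - {"dx": 0, "dy": 0.0027, "dz": 0, "ax": 0, "ay": 0, "az": 0}

```text
t: 2.87
tcp_pos: [0.625, -0.0119, 0.2113]
tcp_rot: [[0.801, 0.203, 0.563], [0.167, -0.979, 0.114], [0.575, 0.003, -0.818]]
wrist_force: [0.1, 0.6, -0.1]
finger_gap: 0.0428
gripper_force: 0.0
```

Request:
servo_tool:
  increments:
    - {"dx": 0, "dy": 0, "dz": 0, "ax": 0, "ay": 0, "az": 0}
    - {"dx": 0, "dy": 0, "dz": 0, "ax": 0, "ay": 0, "az": 0}
    - {"dx": 0, "dy": 0, "dz": 0, "ax": 0, "ay": 0, "az": 0}
    - {"dx": 0, "dy": 0, "dz": 0, "ax": 0, "ay": 0, "az": 0}
    - {"dx": 0, "dy": 0, "dz": 0, "ax": 0, "ay": 0, "az": 0}
    - {"dx": 0, "dy": 0, "dz": 0, "ax": 0, "ay": 0, "az": 0}
  gripper: -1
  grip_force: 30

```text
t: 3.37
tcp_pos: [0.625, -0.0119, 0.2109]
tcp_rot: [[0.801, 0.203, 0.563], [0.167, -0.979, 0.114], [0.574, 0.003, -0.819]]
wrist_force: [-3.4, -2.3, 6.7]
finger_gap: 0.0114
gripper_force: 34.8
```

```bash
python3 -c "
from h import *
from bench import *
s=read_state();print(s['t'],s['qpos'],s['finger_gap'],s['wrist_force'],s['wrist_torque'])
p=np.array(s['tcp_pos']);print('axial',(p-C)@n,(p-C)@Rd[:,:2])
chain([(p,Tdial(x)) for x in (.7,1.4,2.094)])"
```

```text
3.3667 [-19.24793274  25.95722325 109.15644928  52.14942006  21.80888837
  13.72141348] 0.011369280357862274 [-3.35515106 -2.30338201  6.72987118] [-0.26711748  0.28840458 -0.02713112]
axial 0.07925215818200414 [ 0.00178829 -0.00094199]
d [0. 0. 0.] a [-0.003 -0.002 -0.69 ] rows 5.5
d [0. 0. 0.] a [-0.   0.  -0.7] rows 5.6
d [0. 0. 0.] a [ 0.     0.    -0.694] rows 5.6
```

Request:
servo_tool:
  increments:
    - {"dx": 0, "dy": 0, "dz": 0, "ax": 0, "ay": 0, "az": -0.09}
    - {"dx": 0, "dy": 0, "dz": 0, "ax": 0, "ay": 0, "az": -0.18}
    - {"dx": 0, "dy": 0, "dz": 0, "ax": 0, "ay": 0, "az": -0.27}
    - {"dx": 0, "dy": 0, "dz": 0, "ax": 0, "ay": 0, "az": -0.36}
    - {"dx": 0, "dy": 0, "dz": 0, "ax": 0, "ay": 0, "az": -0.45}
    - {"dx": 0, "dy": 0, "dz": 0, "ax": 0, "ay": 0, "az": -0.54}
    - {"dx": 0, "dy": 0, "dz": 0, "ax": 0, "ay": 0, "az": -0.62}
    - {"dx": 0, "dy": 0, "dz": 0, "ax": 0, "ay": 0, "az": -0.69}

```text
t: 4.03
tcp_pos: [0.6248, -0.0116, 0.2108]
tcp_rot: [[0.487, 0.668, 0.562], [0.754, -0.646, 0.115], [0.44, 0.368, -0.819]]
wrist_force: [-4.7, -1.1, 6.4]
finger_gap: 0.0115
gripper_force: 35.1
```

Request:
servo_tool:
  increments:
    - {"dx": 0, "dy": 0, "dz": 0, "ax": 0, "ay": 0, "az": -0.09}
    - {"dx": 0, "dy": 0, "dz": 0, "ax": 0, "ay": 0, "az": -0.18}
    - {"dx": 0, "dy": 0, "dz": 0, "ax": 0, "ay": 0, "az": -0.27}
    - {"dx": 0, "dy": 0, "dz": 0, "ax": 0, "ay": 0, "az": -0.36}
    - {"dx": 0, "dy": 0, "dz": 0, "ax": 0, "ay": 0, "az": -0.45}
    - {"dx": 0, "dy": 0, "dz": 0, "ax": 0, "ay": 0, "az": -0.54}
    - {"dx": 0, "dy": 0, "dz": 0, "ax": 0, "ay": 0, "az": -0.63}
    - {"dx": 0, "dy": 0, "dz": 0, "ax": 0, "ay": 0, "az": -0.7}

```text
t: 4.7
tcp_pos: [0.6246, -0.0116, 0.2107]
tcp_rot: [[-0.059, 0.825, 0.562], [0.993, -0.008, 0.115], [0.099, 0.565, -0.819]]
wrist_force: [-4.3, -0.8, 5.9]
finger_gap: 0.0116
gripper_force: 35.1
```

```bash
python3 -c "
from h import *
from bench import *
s=read_state();print(s['t'],s['qpos'],s['finger_gap'],s['wrist_force'],s['wrist_torque'])
p=np.array(s['tcp_pos']);print('axial',(p-C)@n,(p-C)@Rd[:,:2])
chain([(p,Tdial(2.094))])"
```

```text
4.7 [-19.24448067  25.95978975 109.19634342  52.15547898  21.84235786
 -66.13830149] 0.011636508211534552 [-4.27797899 -0.77209511  5.87067182] [-0.25730337  0.44990323 -0.12945308]
axial 0.07924011168692582 [ 0.00132148 -0.00053098]
d [0. 0. 0.] a [ 0.001 -0.005 -0.69 ] rows 5.5
```

Request:
servo_tool:
  increments:
    - {"dx": 0, "dy": 0, "dz": 0, "ax": 0, "ay": 0, "az": -0.1}
    - {"dx": 0, "dy": 0, "dz": 0, "ax": 0, "ay": 0, "az": -0.2}
    - {"dx": 0, "dy": 0, "dz": 0, "ax": 0, "ay": 0, "az": -0.3}
    - {"dx": 0, "dy": 0, "dz": 0, "ax": 0, "ay": 0, "az": -0.4}
    - {"dx": 0, "dy": 0, "dz": 0, "ax": 0, "ay": 0, "az": -0.5}
    - {"dx": 0, "dy": 0, "dz": 0, "ax": 0, "ay": 0, "az": -0.6}
    - {"dx": 0, "dy": 0, "dz": 0, "ax": 0, "ay": 0, "az": -0.69}
    - {"dx": 0, "dy": 0, "dz": 0, "ax": 0, "ay": 0, "az": -0.69}

```text
t: 5.37
tcp_pos: [0.6244, -0.0117, 0.2105]
tcp_rot: [[-0.57, 0.6, 0.562], [0.771, 0.626, 0.115], [-0.283, 0.499, -0.819]]
wrist_force: [-6.1, -1.4, 6.6]
finger_gap: 0.0113
gripper_force: 35.1
```

Request:
servo_tool:
  increments:
    - {"dx": 0, "dy": 0, "dz": 0, "ax": 0, "ay": 0, "az": 0}
    - {"dx": 0, "dy": 0, "dz": 0, "ax": 0, "ay": 0, "az": 0}
    - {"dx": 0, "dy": 0, "dz": 0, "ax": 0, "ay": 0, "az": 0}
    - {"dx": 0, "dy": 0, "dz": 0, "ax": 0, "ay": 0, "az": 0}
  gripper: 0

```text
t: 5.7
tcp_pos: [0.6251, -0.0115, 0.2101]
tcp_rot: [[-0.568, 0.601, 0.562], [0.774, 0.623, 0.115], [-0.281, 0.5, -0.819]]
wrist_force: [0.1, -0.0, 0.7]
finger_gap: 0.0426
gripper_force: 0.0
```

Request:
servo_tool:
  increments:
    - {"dx": 0, "dy": 0, "dz": -0.03, "ax": 0, "ay": 0, "az": 0}
    - {"dx": 0, "dy": 0, "dz": -0.06, "ax": 0, "ay": 0, "az": 0}
    - {"dx": 0, "dy": 0, "dz": -0.09, "ax": 0, "ay": 0, "az": 0}
    - {"dx": 0, "dy": 0, "dz": -0.12, "ax": 0, "ay": 0, "az": 0}
    - {"dx": 0, "dy": 0, "dz": -0.12, "ax": 0, "ay": 0, "az": 0}

```text
t: 6.12
tcp_pos: [0.5573, -0.0259, 0.3129]
tcp_rot: [[-0.566, 0.598, 0.567], [0.773, 0.624, 0.112], [-0.287, 0.502, -0.816]]
wrist_force: [0.3, 0.0, 1.1]
finger_gap: 0.0431
gripper_force: 0.0
```

```bash
python3 -c "
from h import *
from bench import *
s=read_state();print(s['t'],s['qpos'],s['tcp_rot'])
c=read_camera('wrist');cv2.imwrite('pics/w3.png',c['image']);np.savez('w3.npz',**c)"
```

```text
6.1167 [-24.48671883  11.08351604 111.10260626  37.45526295  33.69723757
 -92.63456133] [[-0.56586593  0.59845373  0.56714097]
 [ 0.77300641  0.62435375  0.11244323]
 [-0.28680453  0.5020314  -0.81590909]]
```

View pics/w3.png

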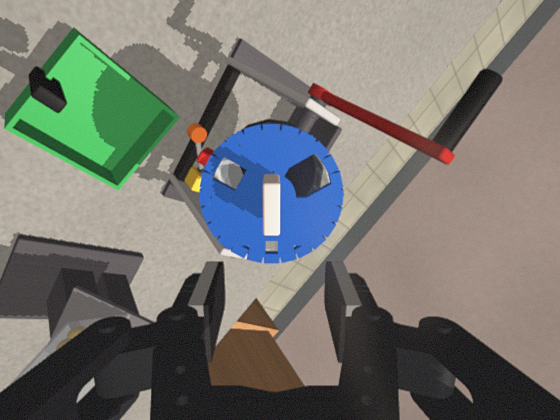

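The hole at (228,172) sits next to the red mark at (204,158), and the 10 mm hole is at (271,246). Checking the angle numerically and planning the tray grasp.

```bash
python3 - <<'E'
from h import *
from bench import *
c=dict(np.load("w3.npz"));T=c["T"]
def ang(u,v,h=.061):
    r=T[:3,:3]@np.array([(u-c["cx"])/c["fx"],(v-c["cy"])/c["fy"],1]);o=T[:3,3]
    q=o+r*((C+n*h-o)@n)/(r@n);l=(q-C)@Rd;return l[:2].round(4),np.arctan2(-l[1],-l[0]).round(3)
print("hole19",ang(229,171),"hole10",ang(271,246),"hole27",ang(308,175),"mark",ang(204,158,.05))
def tt(tilt,yw): # tool: tilted by 'tilt' deg, y along yw-frame's -y, z forward-down
    Y=R.from_euler("z",yw).as_matrix();F=Y@R.from_euler("y",-tilt,degrees=True).as_matrix();return np.c_[F[:,0],-F[:,1],-F[:,2]]
ty=np.radians(-3.4);tab=np.array([.4985,-.0558,0])
Rt=tt(35,ty);zt=Rt[:,2]
g=tab+[0,0,.066];tcp=g+zt*.008
chain([(tcp-zt*.12+[0,0,.06],Rt),(tcp-zt*.06,Rt),(tcp,Rt)]);print(tcp,Rt.round(2))
E
```

```text
hole19 (array([-0.0352,  0.0007]), np.float64(-0.02)) hole10 (array([ 0.0225, -0.0365]), np.float64(2.123)) hole27 (array([0.0182, 0.0277]), np.float64(-2.151)) mark (array([-0.057 , -0.0023]), np.float64(0.041))
d [ 0.0763 -0.1371  0.0036] a [-0.089 -0.163  2.293] rows 18.4
d [-0.0344 -0.      0.1091] a [0. 0. 0.] rows 2.7
d [0.   0.   0.06] a [0. 0. 0.] rows 1.4
[ 0.50308053 -0.05607213  0.05944678] [[ 0.82 -0.06  0.57]
 [-0.05 -1.   -0.03]
 [ 0.57 -0.   -0.82]]
```

The dial is at about 2.08 rad. Moving to the tray tab.

```bash
cat >> h.py <<'E'
def tt(tilt,yw):
    Y=R.from_euler("z",yw).as_matrix();F=Y@R.from_euler("y",-tilt,degrees=True).as_matrix();return np.c_[F[:,0],-F[:,1],-F[:,2]]
def interp(p,Rm,k):
    from bench import read_state
    from scipy.spatial.transform import Slerp
    s=read_state();p0=np.array(s["tcp_pos"]);sl=Slerp([0,1],R.from_matrix([s["tcp_rot"],Rm]))
    return [(p0+(p-p0)*f,sl(f).as_matrix()) for f in np.arange(1,k+1)/k]
E
python3 - <<'E'
from h import *
Rt=tt(35,np.radians(-3.4));zt=Rt[:,2];tcp=np.array([.5031,-.0561,.0594])
chain(interp(tcp-zt*.12+[0,0,.06],Rt,3))
E
```

```text
d [ 0.0254 -0.0457  0.0012] a [-0.03  -0.054  0.764] rows 6.1
d [-0.0133 -0.0506 -0.0006] a [-0.03  -0.054  0.764] rows 6.1
d [-0.0446 -0.0273 -0.0002] a [-0.03  -0.054  0.764] rows 6.1
```

Request:
servo_tool:
  increments:
    - {"dx": 0.025, "dy": -0.046, "dz": 0.001, "ax": -0.03, "ay": -0.054, "az": 0.764}
    - {"dx": 0.025, "dy": -0.046, "dz": 0.001, "ax": -0.03, "ay": -0.054, "az": 0.764}
    - {"dx": 0.025, "dy": -0.046, "dz": 0.001, "ax": -0.03, "ay": -0.054, "az": 0.764}
    - {"dx": 0.025, "dy": -0.046, "dz": 0.001, "ax": -0.03, "ay": -0.054, "az": 0.764}
    - {"dx": 0.025, "dy": -0.046, "dz": 0.001, "ax": -0.03, "ay": -0.054, "az": 0.764}
    - {"dx": 0.025, "dy": -0.046, "dz": 0.001, "ax": -0.03, "ay": -0.054, "az": 0.764}
    - {"dx": 0.025, "dy": -0.046, "dz": 0.001, "ax": -0.03, "ay": -0.054, "az": 0.764}

```text
t: 6.75
tcp_pos: [0.516, -0.0342, 0.2762]
tcp_rot: [[0.03, 0.801, 0.597], [0.993, -0.093, 0.074], [0.115, 0.591, -0.799]]
wrist_force: [0.3, 0.1, 1.1]
finger_gap: 0.0428
gripper_force: 0.0
```

Request:
servo_tool:
  increments:
    - {"dx": -0.013, "dy": -0.051, "dz": 0, "ax": -0.03, "ay": -0.054, "az": 0.764}
    - {"dx": -0.013, "dy": -0.051, "dz": 0, "ax": -0.03, "ay": -0.054, "az": 0.764}
    - {"dx": -0.013, "dy": -0.051, "dz": 0, "ax": -0.03, "ay": -0.054, "az": 0.764}
    - {"dx": -0.013, "dy": -0.051, "dz": 0, "ax": -0.03, "ay": -0.054, "az": 0.764}
    - {"dx": -0.013, "dy": -0.051, "dz": 0, "ax": -0.03, "ay": -0.054, "az": 0.764}
    - {"dx": -0.013, "dy": -0.051, "dz": 0, "ax": -0.03, "ay": -0.054, "az": 0.764}
    - {"dx": -0.013, "dy": -0.051, "dz": 0, "ax": -0.03, "ay": -0.054, "az": 0.764}

```text
t: 7.33
tcp_pos: [0.4752, -0.0428, 0.2452]
tcp_rot: [[0.599, 0.529, 0.601], [0.655, -0.756, 0.013], [0.461, 0.386, -0.799]]
wrist_force: [0.5, 0.3, 0.1]
finger_gap: 0.0427
gripper_force: 0.0
```

Request:
servo_tool:
  increments:
    - {"dx": -0.045, "dy": -0.027, "dz": 0, "ax": -0.03, "ay": -0.054, "az": 0.764}
    - {"dx": -0.045, "dy": -0.027, "dz": 0, "ax": -0.03, "ay": -0.054, "az": 0.764}
    - {"dx": -0.045, "dy": -0.027, "dz": 0, "ax": -0.03, "ay": -0.054, "az": 0.764}
    - {"dx": -0.045, "dy": -0.027, "dz": 0, "ax": -0.03, "ay": -0.054, "az": 0.764}
    - {"dx": -0.045, "dy": -0.027, "dz": 0, "ax": -0.03, "ay": -0.054, "az": 0.764}
    - {"dx": -0.045, "dy": -0.027, "dz": 0, "ax": -0.03, "ay": -0.054, "az": 0.764}
    - {"dx": -0.045, "dy": -0.027, "dz": 0, "ax": -0.03, "ay": -0.054, "az": 0.764}
    - {"dx": -0.045, "dy": -0.027, "dz": 0, "ax": -0.03, "ay": -0.054, "az": 0.764}

```text
t: 8.0
tcp_pos: [0.4344, -0.0521, 0.2143]
tcp_rot: [[0.82, -0.057, 0.569], [-0.047, -0.998, -0.031], [0.57, -0.001, -0.822]]
wrist_force: [1.1, 1.0, 0.3]
finger_gap: 0.0426
gripper_force: 0.0
```

```bash
python3 - <<'E'
from h import *
from bench import *
s=read_state();print(s["t"],s["qpos"],s["finger_gap"])
c=read_camera('wrist');cv2.imwrite('pics/w4.png',c['image']);W=cloud(c);H=hsv(c);z=W[...,2]
g=(H[...,0]>40)&(H[...,0]<85)&(H[...,1]>100)
k=(H[...,2]<60)&(z>.055)&(z<.09)&(np.hypot(W[...,0]-.498,W[...,1]+.055)<.035)
p=W[k];print("tab",len(p),np.percentile(p,[2,50,98],axis=0).round(4))
t=p[p[:,2]>.074];print("top",len(t),t.mean(0).round(4),np.percentile(t,[2,98],axis=0).round(4)) if len(t) else 0
r=W[g&(z>.034)&(z<.046)];print("rim",len(r),cv2.minAreaRect(r[:,:2].astype(np.float32)))
Rt=tt(35,np.radians(-3.4));zt=Rt[:,2];tcp=np.array([.5031,-.0561,.0594])
chain([(tcp-zt*.06,Rt),(tcp,Rt)])
E
```

```text
8.0 [-32.80478471  14.50534628 134.40633788  89.97096655  16.36856713
 -24.93042552] 0.04262305993039943
tab 279 [[ 0.4921 -0.0619  0.0572]
 [ 0.4974 -0.0576  0.0802]
 [ 0.5118 -0.0512  0.0821]]
top 209 [ 0.5017 -0.057   0.0804] [[ 0.4922 -0.0618  0.0753]
 [ 0.5121 -0.0514  0.0821]]
rim 2114 ((0.5115005970001221, -0.08438806980848312), (0.24407298862934113, 0.1424015909433365), 29.851181030273438)
d [-0.0319  0.      0.1066] a [-0.003  0.004  0.005] rows 2.7
d [0.   0.   0.06] a [0. 0. 0.] rows 1.4
```

View pics/w4.png

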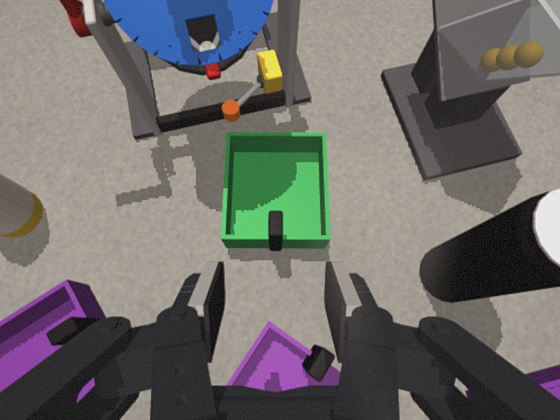

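The tab is at (275,230), the green tray lies square to the tool, and the dial hole sits right at the red mark at (212,70). Joint 5 is getting low, so I'll tilt less (20°).

```bash
python3 - <<'E'
from h import *
Rt=tt(20,np.radians(-3.4));zt=Rt[:,2];tcp=np.array([.5015,-.057,.067])+zt*.008
chain([(tcp-zt*.06,Rt),(tcp,Rt)])
E
```

```text
d [-0.0154  0.0011  0.1092] a [-0.002 -0.258  0.006] rows 2.6
d [-0.    0.    0.06] a [0. 0. 0.] rows 1.4
```

Request:
servo_tool:
  increments:
    - {"dx": -0.004, "dy": 0, "dz": 0.027, "ax": 0, "ay": -0.064, "az": 0}
    - {"dx": -0.008, "dy": 0.001, "dz": 0.054, "ax": 0, "ay": -0.13, "az": 0}
    - {"dx": -0.012, "dy": 0.001, "dz": 0.081, "ax": 0, "ay": -0.194, "az": 0.003}
    - {"dx": -0.015, "dy": 0.001, "dz": 0.109, "ax": -0.002, "ay": -0.258, "az": 0.006}
    - {"dx": -0.015, "dy": 0.001, "dz": 0.109, "ax": -0.002, "ay": -0.258, "az": 0.006}
    - {"dx": -0.015, "dy": 0.001, "dz": 0.109, "ax": -0.002, "ay": -0.258, "az": 0.006}

```text
t: 8.55
tcp_pos: [0.4843, -0.056, 0.1154]
tcp_rot: [[0.939, -0.059, 0.339], [-0.056, -0.998, -0.019], [0.34, -0.001, -0.94]]
wrist_force: [0.2, 0.1, 0.0]
finger_gap: 0.0428
gripper_force: 0.0
```

```bash
python3 - <<'E'
from h import *
from bench import *
s=read_state();print(s["t"],s["qpos"])
Rt=tt(20,np.radians(-3.4));zt=Rt[:,2];tcp=np.array([.5015,-.057,.067])+zt*.008
chain([(tcp,Rt)])
E
```

```text
8.55 [-23.93573763  29.91659016 122.35612486  37.57488932  11.34956614
  33.58695137]
d [-0.0002  0.      0.0593] a [-0.001  0.002 -0.   ] rows 1.4
```

```bash
python3 - <<'E'
from h import *
Rt=tt(12,np.radians(-3.4));zt=Rt[:,2];tcp=np.array([.4995,-.057,.067])+zt*.008
chain([(tcp-zt*.045,Rt),(tcp,Rt)])
E
```

```text
d [0.0029 0.0001 0.014 ] a [-0.001 -0.137 -0.   ] rows 1.1
d [-0.     0.     0.045] a [0. 0. 0.] rows 1.1
```

Request:
servo_tool:
  increments:
    - {"dx": 0.002, "dy": 0, "dz": 0.007, "ax": 0, "ay": -0.07, "az": 0}
    - {"dx": 0.003, "dy": 0, "dz": 0.014, "ax": 0, "ay": -0.137, "az": 0}
    - {"dx": 0.003, "dy": 0, "dz": 0.014, "ax": 0, "ay": -0.137, "az": 0}

```text
t: 8.8
tcp_pos: [0.4914, -0.0565, 0.1034]
tcp_rot: [[0.977, -0.059, 0.206], [-0.058, -0.998, -0.011], [0.206, -0.001, -0.978]]
wrist_force: [0.7, -0.9, 0.4]
finger_gap: 0.0424
gripper_force: 0.0
```

Request:
servo_tool:
  increments:
    - {"dx": 0, "dy": 0, "dz": 0.015, "ax": 0, "ay": 0, "az": 0}
    - {"dx": 0, "dy": 0, "dz": 0.03, "ax": 0, "ay": 0, "az": 0}
    - {"dx": 0, "dy": 0, "dz": 0.045, "ax": 0, "ay": 0, "az": 0}
    - {"dx": 0, "dy": 0, "dz": 0.045, "ax": 0, "ay": 0, "az": 0}
    - {"dx": 0, "dy": 0, "dz": 0.045, "ax": 0, "ay": 0, "az": 0}

```text
t: 9.22
tcp_pos: [0.5002, -0.0566, 0.0595]
tcp_rot: [[0.976, -0.061, 0.208], [-0.061, -0.998, -0.01], [0.208, -0.003, -0.978]]
wrist_force: [0.8, 0.0, -0.7]
finger_gap: 0.0425
gripper_force: 0.0
```

Request:
servo_tool:
  increments:
    - {"dx": 0, "dy": 0, "dz": 0, "ax": 0, "ay": 0, "az": 0}
    - {"dx": 0, "dy": 0, "dz": 0, "ax": 0, "ay": 0, "az": 0}
    - {"dx": 0, "dy": 0, "dz": 0, "ax": 0, "ay": 0, "az": 0}
    - {"dx": 0, "dy": 0, "dz": 0, "ax": 0, "ay": 0, "az": 0}
    - {"dx": 0, "dy": 0, "dz": 0, "ax": 0, "ay": 0, "az": 0}
    - {"dx": 0, "dy": 0, "dz": 0, "ax": 0, "ay": 0, "az": 0}
  gripper: -1
  grip_force: 30

```text
t: 9.72
tcp_pos: [0.5009, -0.0569, 0.0613]
tcp_rot: [[0.975, -0.063, 0.211], [-0.062, -0.998, -0.012], [0.212, -0.002, -0.977]]
wrist_force: [-1.8, 0.2, 5.5]
finger_gap: 0.0115
gripper_force: 35.7
```

```bash
python3 - <<'E'
from h import *
from bench import *
s=read_state();print(s["t"],s["qpos"])
p=np.array(s["tcp_pos"]);Rm=np.array(s["tcp_rot"])
# TCP in tray frame (tray yaw = tool yaw), then home
ty=np.arctan2(Rm[1,0],Rm[0,0]);print("yaw",np.degrees(ty))
tc=np.array([.5525,-.0597,0]);off=R.from_euler("z",-ty).as_matrix()@(p-tc);print("off",off)
w=[]
for x in (-.1,-.085,-.070):
    q=st(x,0,0)+S@off;q[2]=p[2];w.append((q,tt(12,yaw)))
chain(w)
E
```

```text
9.7167 [-21.42114122  37.31168278 116.11142893  14.47074216  15.42399243
  58.63930821]
yaw -3.654959689568313
off [-0.05170835 -0.00046498  0.06128073]
d [ 0.0164 -0.0258  0.0036] a [ 0.052 -0.004 -0.252] rows 2.1
d [ 0.0147 -0.      0.0031] a [0. 0. 0.] rows 0.4
d [ 0.0147 -0.      0.0031] a [0. 0. 0.] rows 0.4
```

```bash
python3 - <<'E'
from h import *
from bench import *
p=np.array(read_state()["tcp_pos"]);off=np.array([-.0517,-.0005,0]);w=[]
for x in (-.12,-.095,-.071):
    q=st(x,0,0)+S@off;q[2]=p[2];w.append((q,tt(12,yaw)))
chain(w)
E
```

```text
d [-0.0025 -0.0207 -0.0005] a [ 0.052 -0.004 -0.252] rows 2.1
d [ 0.0245 -0.      0.0052] a [0. 0. 0.] rows 0.6
d [0.0235 0.     0.005 ] a [0. 0. 0.] rows 0.6
```

Request:
servo_tool:
  increments:
    - {"dx": -0.0004, "dy": -0.003, "dz": 0, "ax": 0.007, "ay": 0, "az": -0.036}
    - {"dx": -0.0008, "dy": -0.006, "dz": 0, "ax": 0.015, "ay": 0, "az": -0.072}
    - {"dx": -0.001, "dy": -0.009, "dz": 0, "ax": 0.022, "ay": -0.002, "az": -0.108}
    - {"dx": -0.0015, "dy": -0.012, "dz": 0, "ax": 0.03, "ay": -0.002, "az": -0.144}
    - {"dx": -0.002, "dy": -0.015, "dz": 0, "ax": 0.037, "ay": -0.003, "az": -0.18}
    - {"dx": -0.002, "dy": -0.018, "dz": 0, "ax": 0.045, "ay": -0.003, "az": -0.216}
    - {"dx": -0.0025, "dy": -0.0207, "dz": 0, "ax": 0.052, "ay": -0.004, "az": -0.252}
    - {"dx": -0.0025, "dy": -0.0207, "dz": 0, "ax": 0.052, "ay": -0.004, "az": -0.252}

```text
t: 10.38
tcp_pos: [0.5026, -0.0376, 0.0613]
tcp_rot: [[0.959, 0.191, 0.21], [0.187, -0.982, 0.037], [0.213, 0.004, -0.977]]
wrist_force: [2.8, -2.6, 5.3]
finger_gap: 0.0117
gripper_force: 35.7
```

Request:
servo_tool:
  increments:
    - {"dx": 0.005, "dy": 0, "dz": 0.001, "ax": 0, "ay": 0, "az": 0}
    - {"dx": 0.01, "dy": 0, "dz": 0.002, "ax": 0, "ay": 0, "az": 0}
    - {"dx": 0.015, "dy": 0, "dz": 0.003, "ax": 0, "ay": 0, "az": 0}
    - {"dx": 0.02, "dy": 0, "dz": 0.004, "ax": 0, "ay": 0, "az": 0}
    - {"dx": 0.025, "dy": 0, "dz": 0.005, "ax": 0, "ay": 0, "az": 0}
    - {"dx": 0.025, "dy": 0, "dz": 0.005, "ax": 0, "ay": 0, "az": 0}

```text
t: 10.88
tcp_pos: [0.5225, -0.0303, 0.0612]
tcp_rot: [[0.961, 0.192, 0.2], [0.188, -0.981, 0.042], [0.204, -0.003, -0.979]]
wrist_force: [-6.0, 0.3, 13.7]
finger_gap: 0.0117
gripper_force: 37.2
```

```bash
python3 - <<'E'
from h import *
from bench import *
s=read_state();print(s["t"],s["wrist_force"],s["qpos"],S.T@(np.array(s["tcp_pos"])-O))
p=np.array(s["tcp_pos"]);off=np.array([-.0517,-.0005,0]);w=[]
for x in (-.071,):
    q=st(x,0,0)+S@off;q[2]=p[2];w.append((q,tt(12,yaw)))
chain(w)
c=read_camera("top");W=cloud(c);H=hsv(c);z=W[...,2]
m=(H[...,0]>40)&(H[...,0]<85)&(H[...,1]>100)&(z>.033)&(z<.05);P=(W[m]-O)@S;P=P[(abs(P[:,1])<.1)&(P[:,0]<0)&(P[:,0]>-.25)]
print("rim in stand",len(P),np.percentile(P,[1,99],axis=0).round(3))
E
```

```text
10.8833 [-5.96641849  0.31629208 13.68201769] [-18.92753908  37.89652221 112.72341665  17.71273381  20.08816189
  43.83484487] [-0.148095    0.00074887  0.06123551]
d [0.0249 0.0012 0.0052] a [-0.003  0.004 -0.001] rows 0.6Traceback (most recent call last):
  File "<stdin>", line 10, in <module>
    return _quantile_unchecked(
        a, q, axis, out, overwrite_input, method, keepdims, weights)
    return _ureduce(a,
                    func=_quantile_ureduce_func,
    ...<5 lines>...
                    overwrite_input=overwrite_input,
                    method=method)
    r = func(a, **kwargs)
    result = _quantile(arr,
                       quantiles=q,
    ...<2 lines>...
                       out=out,
                       weights=wgt)
    slices_having_nans = np.isnan(arr[-1, ...])
                                  ~~~^^^^^^^^^
IndexError: index -1 is out of bounds for axis 0 with size 0
```

Request:
servo_tool:
  increments:
    - {"dx": 0.004, "dy": 0.001, "dz": -0.001, "ax": 0, "ay": 0, "az": 0}
    - {"dx": 0.008, "dy": 0.001, "dz": 0, "ax": 0, "ay": 0, "az": 0}
    - {"dx": 0.012, "dy": 0.001, "dz": 0.001, "ax": 0, "ay": 0, "az": 0}
    - {"dx": 0.016, "dy": 0.001, "dz": 0.002, "ax": 0, "ay": 0, "az": 0}
    - {"dx": 0.02, "dy": 0.001, "dz": 0.003, "ax": 0, "ay": 0, "az": 0}
    - {"dx": 0.023, "dy": 0.001, "dz": 0.0035, "ax": 0, "ay": 0, "az": 0}
    - {"dx": 0.025, "dy": 0.001, "dz": 0.004, "ax": 0, "ay": 0, "az": 0}
    - {"dx": 0.025, "dy": 0.001, "dz": 0.004, "ax": 0, "ay": 0, "az": 0}

```text
t: 11.6
tcp_pos: [0.5448, -0.0274, 0.0613]
tcp_rot: [[0.962, 0.194, 0.194], [0.189, -0.981, 0.042], [0.199, -0.003, -0.98]]
wrist_force: [-16.8, -9.9, 11.7]
finger_gap: 0.0115
gripper_force: 37.4
```

```bash
python3 - <<'E'
from h import *
from bench import *
s=read_state();print(s["t"],s["wrist_force"],s["qpos"],S.T@(np.array(s["tcp_pos"])-O))
c=read_camera("top");W=cloud(c);H=hsv(c);z=W[...,2]
m=(H[...,0]>40)&(H[...,0]<85)&(H[...,1]>90)&(z>-.01)&(z<.06);P=(W[m]-O)@S;P=P[(abs(P[:,1])<.1)&(P[:,0]<.05)&(P[:,0]>-.25)]
print("green",len(P),P.min(0),P.max(0))
ims=[c["image"][90:300,170:450]]
c=read_camera("scene");ims.append(c["image"][200:410,150:430])
cv2.imwrite("pics/t5.png",np.hstack([cv2.resize(i,(400,300),interpolation=cv2.INTER_CUBIC) for i in ims]))
E
```

```text
11.6 [-16.75419615  -9.92787664  11.68889577] [-17.66020245  38.5976373  109.32104987  14.75950159  22.77556618
  48.02198987] [-0.12564984 -0.00072677  0.06126083]Traceback (most recent call last):
  File "<stdin>", line 6, in <module>
    return umr_minimum(a, axis, None, out, keepdims, initial, where)
ValueError: zero-size array to reduction operation minimum which has no identity
```

Stand x ≈ -0.074 with about 17 N of contact force: the tray is against the stop. Release, back off, and check.

Request:
servo_tool:
  increments:
    - {"dx": 0.002, "dy": 0, "dz": 0.0004, "ax": 0, "ay": 0, "az": 0}
    - {"dx": 0.002, "dy": 0, "dz": 0.0004, "ax": 0, "ay": 0, "az": 0}
    - {"dx": 0.002, "dy": 0, "dz": 0.0004, "ax": 0, "ay": 0, "az": 0}

```text
t: 11.9
tcp_pos: [0.5449, -0.0273, 0.0612]
tcp_rot: [[0.962, 0.194, 0.191], [0.189, -0.981, 0.042], [0.196, -0.004, -0.981]]
wrist_force: [-21.3, -13.9, 16.9]
finger_gap: 0.0118
gripper_force: 38.3
```

Request:
servo_tool:
  increments:
    - {"dx": 0, "dy": 0, "dz": 0, "ax": 0, "ay": 0, "az": 0}
    - {"dx": 0, "dy": 0, "dz": 0, "ax": 0, "ay": 0, "az": 0}
    - {"dx": 0, "dy": 0, "dz": 0, "ax": 0, "ay": 0, "az": 0}
    - {"dx": 0, "dy": 0, "dz": 0, "ax": 0, "ay": 0, "az": 0}
  gripper: 0

```text
t: 12.23
tcp_pos: [0.553, -0.0269, 0.0617]
tcp_rot: [[0.96, 0.192, 0.205], [0.188, -0.981, 0.04], [0.209, 0.0, -0.978]]
wrist_force: [-0.1, -0.3, -0.4]
finger_gap: 0.0425
gripper_force: 0.0
```

Request:
servo_tool:
  increments:
    - {"dx": 0, "dy": 0, "dz": -0.025, "ax": 0, "ay": 0, "az": 0}
    - {"dx": -0.01, "dy": 0, "dz": -0.05, "ax": 0, "ay": 0, "az": 0}
    - {"dx": -0.02, "dy": 0, "dz": -0.08, "ax": 0, "ay": 0, "az": 0}
    - {"dx": -0.04, "dy": 0, "dz": -0.11, "ax": 0, "ay": 0, "az": 0}
    - {"dx": -0.06, "dy": 0, "dz": -0.14, "ax": 0, "ay": 0, "az": 0}
    - {"dx": -0.06, "dy": 0, "dz": -0.17, "ax": 0, "ay": 0, "az": 0}
    - {"dx": -0.06, "dy": 0, "dz": -0.18, "ax": 0, "ay": 0, "az": 0}
    - {"dx": -0.06, "dy": 0, "dz": -0.18, "ax": 0, "ay": 0, "az": 0}

```text
t: 12.9
tcp_pos: [0.4591, -0.046, 0.2283]
tcp_rot: [[0.959, 0.192, 0.21], [0.188, -0.981, 0.037], [0.213, 0.004, -0.977]]
wrist_force: [0.9, -0.2, 0.1]
finger_gap: 0.0426
gripper_force: 0.0
```

```bash
python3 - <<'E'
from h import *
from bench import *
s=read_state();print(s["t"],s["wrist_force"],s["qpos"],s["tcp_pos"])
c=read_camera("wrist");W=cloud(c);H=hsv(c);z=W[...,2]
m=(H[...,0]>40)&(H[...,0]<85)&(H[...,1]>90)&(z>.03)&(z<.05);P=(W[m]-O)@S;P=P[(abs(P[:,1])<.1)&(P[:,0]<.05)&(P[:,0]>-.25)]
if len(P):print("green",len(P),np.percentile(P,[1,99],axis=0),cv2.minAreaRect(P[:,:2].astype(np.float32)))
m=(H[...,0]<20)&(H[...,1]>150)&(z<.05)&(z>.015);P=(W[m]-O)@S;P=P[(abs(P[:,1])<.1)&(P[:,0]<.05)&(P[:,0]>-.15)];print("roller",len(P),np.median(P,0) if len(P) else 0)
cv2.imwrite("pics/t5.png",c["image"])
# lever plan
lv=lambda th:st(-.125*np.sin(th),.119,.145+.125*np.cos(th))
for k in (0,1):
    X=S[:,1]*(1-2*k);Z=np.array([0,0,-1.]);Rl=np.c_[X,np.cross(Z,X),Z];print(k);chain([(lv(0)+[0,0,.07],Rl)])
E
```

```text
12.9 [ 0.90710102 -0.1829827   0.1482274 ] [-24.0644368   15.15527239 113.63213135  10.42613176  41.45158066
  47.60298689] [ 0.459116   -0.04598083  0.22830812]
green 2495 [[-0.12756205 -0.05101659  0.03040519]
 [-0.01844473  0.04831282  0.04244607]] ((-0.07605338096618652, -0.0014990121126174927), (0.10026244819164276, 0.11652809381484985), 89.82074737548828)
roller 6 [-0.00887267 -0.05632585  0.02714402]
0
d [ 0.2328 -0.1209 -0.0658] a [ 0.168 -0.165 -1.564] rows 12.7
1
d [ 0.2328 -0.1209 -0.0658] a [-0.165 -0.168  1.564] rows 12.7
```

View pics/t5.png

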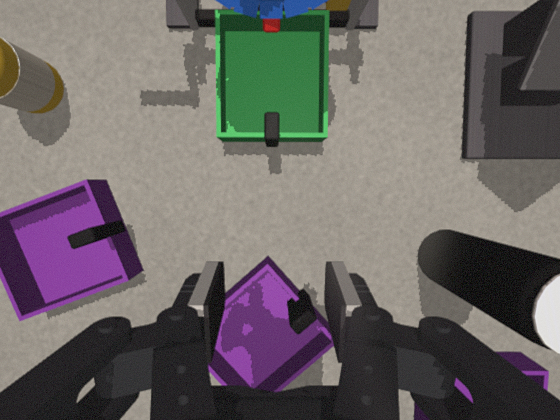

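The tray is home (tray x≈-0.075, y≈0, yaw≈0). Now the lever.

```bash
cat >> h.py <<'E'
lv=lambda th:st(-.125*np.sin(th),.119,.137+.125*np.cos(th))
Rl=np.c_[S[:,1],np.cross([0,0,-1.],S[:,1]),[0,0,-1.]]
E
python3 -c "
from h import *
chain(interp(lv(0)+[0,0,.08],Rl,2)+[(lv(0)+[0,0,.06],Rl)])"
```

```text
d [ 0.1166 -0.0605 -0.0339] a [ 0.084 -0.083 -0.782] rows 6.3
d [ 0.1236  0.0353 -0.0432] a [ 0.084 -0.083 -0.782] rows 6.3
d [0.   0.   0.02] a [-0.  0.  0.] rows 0.5
```

Request:
servo_tool:
  increments:
    - {"dx": 0.01, "dy": 0, "dz": -0.034, "ax": 0.014, "ay": -0.014, "az": -0.12}
    - {"dx": 0.039, "dy": -0.02, "dz": -0.034, "ax": 0.028, "ay": -0.028, "az": -0.24}
    - {"dx": 0.07, "dy": -0.035, "dz": -0.034, "ax": 0.042, "ay": -0.042, "az": -0.36}
    - {"dx": 0.1, "dy": -0.05, "dz": -0.034, "ax": 0.056, "ay": -0.056, "az": -0.48}
    - {"dx": 0.117, "dy": -0.0605, "dz": -0.034, "ax": 0.07, "ay": -0.07, "az": -0.6}
    - {"dx": 0.117, "dy": -0.0605, "dz": -0.034, "ax": 0.084, "ay": -0.083, "az": -0.72}
    - {"dx": 0.117, "dy": -0.0605, "dz": -0.034, "ax": 0.084, "ay": -0.083, "az": -0.782}
    - {"dx": 0.117, "dy": -0.0605, "dz": -0.034, "ax": 0.084, "ay": -0.083, "az": -0.782}

```text
t: 13.62
tcp_pos: [0.5518, 0.0357, 0.2807]
tcp_rot: [[0.549, 0.831, 0.089], [0.829, -0.555, 0.065], [0.103, 0.038, -0.994]]
wrist_force: [0.4, -0.8, -1.3]
finger_gap: 0.0424
gripper_force: 0.0
```

Request:
servo_tool:
  increments:
    - {"dx": 0.03, "dy": 0.009, "dz": -0.01, "ax": 0.014, "ay": -0.014, "az": -0.12}
    - {"dx": 0.06, "dy": 0.018, "dz": -0.021, "ax": 0.028, "ay": -0.028, "az": -0.24}
    - {"dx": 0.09, "dy": 0.026, "dz": -0.032, "ax": 0.042, "ay": -0.042, "az": -0.36}
    - {"dx": 0.11, "dy": 0.032, "dz": -0.04, "ax": 0.056, "ay": -0.056, "az": -0.48}
    - {"dx": 0.124, "dy": 0.035, "dz": -0.043, "ax": 0.07, "ay": -0.07, "az": -0.6}
    - {"dx": 0.124, "dy": 0.035, "dz": -0.043, "ax": 0.084, "ay": -0.083, "az": -0.72}
    - {"dx": 0.124, "dy": 0.035, "dz": -0.043, "ax": 0.084, "ay": -0.083, "az": -0.782}
    - {"dx": 0.124, "dy": 0.035, "dz": -0.043, "ax": 0.084, "ay": -0.083, "az": -0.782}

```text
t: 14.28
tcp_pos: [0.6448, 0.1157, 0.3379]
tcp_rot: [[-0.192, 0.981, -0.007], [0.981, 0.192, 0.001], [0.003, -0.007, -1.0]]
wrist_force: [0.4, -0.2, -0.4]
finger_gap: 0.0428
gripper_force: 0.0
```

```bash
python3 - <<'E'
from h import *
from bench import *
s=read_state();print(s["t"],s["qpos"],s["tcp_pos"],s["finger_gap"])
c=read_camera("wrist");W=cloud(c);H=hsv(c);z=W[...,2]
m=(H[...,2]<60)&(z>.262)&(z<.285);P=(W[m]-O)@S;P=P[(P[:,1]>.08)&(abs(P[:,0])<.03)]
if len(P):print("bar",len(P),np.percentile(P,[2,50,98],axis=0).round(4))
cv2.imwrite("pics/w6.png",c["image"])
chain([(lv(0),Rl)])
E
```

```text
14.2833 [ 3.81691400e-01  2.80512780e+01  7.02687544e+01  7.60208261e-02
  8.20881335e+01 -1.07150857e+01] [0.64478925 0.11567344 0.33785445] 0.04276429295996988
bar 1973 [[-0.0036  0.0918  0.2715]
 [ 0.0027  0.1182  0.2766]
 [ 0.0093  0.1408  0.2786]]
d [-0.0014  0.0009  0.0761] a [-0.007 -0.003 -0.003] rows 1.8
```

View pics/w6.png

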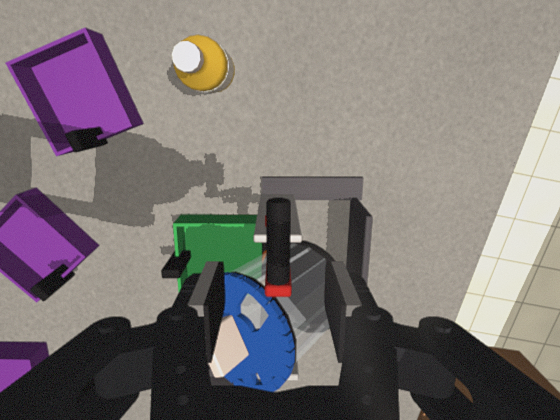

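The bar is at (278,240), centred between the fingers. Descend and grip lightly.

Request:
servo_tool:
  increments:
    - {"dx": -0.001, "dy": 0.003, "dz": 0.025, "ax": -0.007, "ay": 0, "az": 0}
    - {"dx": -0.001, "dy": 0.003, "dz": 0.05, "ax": -0.007, "ay": 0, "az": 0}
    - {"dx": -0.001, "dy": 0.003, "dz": 0.07, "ax": -0.007, "ay": 0, "az": 0}
    - {"dx": -0.001, "dy": 0.003, "dz": 0.077, "ax": -0.007, "ay": 0, "az": 0}
    - {"dx": -0.001, "dy": 0.003, "dz": 0.077, "ax": -0.007, "ay": 0, "az": 0}
    - {"dx": -0.001, "dy": 0.003, "dz": 0.077, "ax": -0.007, "ay": 0, "az": 0}

```text
t: 14.83
tcp_pos: [0.6478, 0.1144, 0.263]
tcp_rot: [[-0.19, 0.982, 0.002], [0.982, 0.19, 0.003], [0.002, 0.003, -1.0]]
wrist_force: [-0.8, 0.3, 0.3]
finger_gap: 0.0428
gripper_force: 0.0
```

Request:
servo_tool:
  increments:
    - {"dx": 0, "dy": 0, "dz": 0, "ax": 0, "ay": 0, "az": 0}
    - {"dx": 0, "dy": 0, "dz": 0, "ax": 0, "ay": 0, "az": 0}
    - {"dx": 0, "dy": 0, "dz": 0, "ax": 0, "ay": 0, "az": 0}
    - {"dx": 0, "dy": 0, "dz": 0, "ax": 0, "ay": 0, "az": 0}
    - {"dx": 0, "dy": 0, "dz": 0, "ax": 0, "ay": 0, "az": 0}
    - {"dx": 0, "dy": 0, "dz": 0, "ax": 0, "ay": 0, "az": 0}
  gripper: -1
  grip_force: 25

```text
t: 15.33
tcp_pos: [0.647, 0.1143, 0.2648]
tcp_rot: [[-0.192, 0.981, 0.002], [0.981, 0.192, 0.002], [0.001, 0.003, -1.0]]
wrist_force: [-4.4, -1.6, 6.2]
finger_gap: 0.0131
gripper_force: 24.6
```

```bash
python3 - <<'E'
from h import *
from bench import *
s=read_state();print(s["t"],s["tcp_pos"],s["finger_gap"],s["wrist_force"],S.T@(np.array(s["tcp_pos"])-O))
for th in np.arange(.0,1.36,.075): print(round(th,3),(Rl.T@(lv(th)-lv(0))).round(4))
E
```

```text
15.3333 [0.64696643 0.11429934 0.26477669] 0.013099035582339791 [-4.38714964 -1.55382462  6.16958645] [0.00184635 0.11866376 0.26477669]
0.0 [0. 0. 0.]
0.075 [ 0.     -0.0094  0.0004]
0.15 [ 0.     -0.0187  0.0014]
0.225 [ 0.     -0.0279  0.0032]
0.3 [ 0.     -0.0369  0.0056]
0.375 [ 0.     -0.0458  0.0087]
0.45 [ 0.     -0.0544  0.0124]
0.525 [ 0.     -0.0627  0.0168]
0.6 [ 0.     -0.0706  0.0218]
0.675 [ 0.     -0.0781  0.0274]
0.75 [ 0.     -0.0852  0.0335]
0.825 [ 0.     -0.0918  0.0402]
0.9 [ 0.     -0.0979  0.0473]
0.975 [ 0.     -0.1035  0.0549]
1.05 [-0.     -0.1084  0.0628]
1.125 [ 0.     -0.1128  0.0711]
1.2 [-0.     -0.1165  0.0797]
1.275 [ 0.     -0.1196  0.0886]
1.35 [ 0.     -0.122   0.0976]
```

Request:
servo_tool:
  increments:
    - {"dx": 0, "dy": -0.009, "dz": 0.0004, "ax": 0, "ay": 0, "az": 0}
    - {"dx": 0, "dy": -0.019, "dz": 0.0014, "ax": 0, "ay": 0, "az": 0}
    - {"dx": 0, "dy": -0.028, "dz": 0.003, "ax": 0, "ay": 0, "az": 0}
    - {"dx": 0, "dy": -0.037, "dz": 0.0056, "ax": 0, "ay": 0, "az": 0}
    - {"dx": 0, "dy": -0.046, "dz": 0.0087, "ax": 0, "ay": 0, "az": 0}
    - {"dx": 0, "dy": -0.054, "dz": 0.0124, "ax": 0, "ay": 0, "az": 0}
    - {"dx": 0, "dy": -0.063, "dz": 0.0168, "ax": 0, "ay": 0, "az": 0}
    - {"dx": 0, "dy": -0.0706, "dz": 0.0218, "ax": 0, "ay": 0, "az": 0}

```text
t: 16.0
tcp_pos: [0.5829, 0.1018, 0.2448]
tcp_rot: [[-0.191, 0.981, 0.018], [0.982, 0.191, 0.004], [0.001, 0.018, -1.0]]
wrist_force: [3.1, 2.1, 9.7]
finger_gap: 0.0132
gripper_force: 26.7
```

Request:
servo_tool:
  increments:
    - {"dx": 0, "dy": -0.0075, "dz": 0.0056, "ax": 0, "ay": 0, "az": 0}
    - {"dx": 0, "dy": -0.0146, "dz": 0.0117, "ax": 0, "ay": 0, "az": 0}
    - {"dx": 0, "dy": -0.0212, "dz": 0.0184, "ax": 0, "ay": 0, "az": 0}
    - {"dx": 0, "dy": -0.0273, "dz": 0.0255, "ax": 0, "ay": 0, "az": 0}
    - {"dx": 0, "dy": -0.0329, "dz": 0.0331, "ax": 0, "ay": 0, "az": 0}
    - {"dx": 0, "dy": -0.0378, "dz": 0.041, "ax": 0, "ay": 0, "az": 0}
    - {"dx": 0, "dy": -0.0422, "dz": 0.0493, "ax": 0, "ay": 0, "az": 0}
    - {"dx": 0, "dy": -0.0459, "dz": 0.0579, "ax": 0, "ay": 0, "az": 0}

```text
t: 16.67
tcp_pos: [0.535, 0.0925, 0.1854]
tcp_rot: [[-0.192, 0.981, 0.009], [0.981, 0.192, 0.002], [0.001, 0.009, -1.0]]
wrist_force: [-1.5, 0.3, 10.4]
finger_gap: 0.0133
gripper_force: 29.0
```

```bash
python3 - <<'E'
from h import *
from bench import *
s=read_state();p=S.T@(np.array(s["tcp_pos"])-O);print(s["t"],s["finger_gap"],s["wrist_force"],p,"th",np.arctan2(-p[0],p[2]-.137),np.hypot(p[0],p[2]-.137),s["qpos"])
E
```

```text
16.6667 0.013251437837665818 [-1.52336589  0.33869357 10.42367394] [-0.11220364  0.1188037   0.18535117] th 1.1639192423126583 0.12217812015730346 [ -2.0716283   28.17054243  97.59303888   0.18896283  53.71864413
 -13.24460099]
```

Request:
servo_tool:
  increments:
    - {"dx": 0, "dy": -0.003, "dz": 0.009, "ax": 0, "ay": 0, "az": 0}
    - {"dx": 0, "dy": -0.005, "dz": 0.017, "ax": 0, "ay": 0, "az": 0}
    - {"dx": 0, "dy": -0.005, "dz": 0.019, "ax": 0, "ay": 0, "az": 0}
    - {"dx": 0, "dy": -0.005, "dz": 0.019, "ax": 0, "ay": 0, "az": 0}
    - {"dx": 0, "dy": -0.005, "dz": 0.019, "ax": 0, "ay": 0, "az": 0}
    - {"dx": 0, "dy": -0.005, "dz": 0.019, "ax": 0, "ay": 0, "az": 0}
    - {"dx": 0, "dy": -0.005, "dz": 0.019, "ax": 0, "ay": 0, "az": 0}
    - {"dx": 0, "dy": -0.005, "dz": 0.019, "ax": 0, "ay": 0, "az": 0}

```text
t: 17.33
tcp_pos: [0.5283, 0.0912, 0.1653]
tcp_rot: [[-0.192, 0.981, 0.004], [0.981, 0.192, 0.002], [0.001, 0.004, -1.0]]
wrist_force: [-2.8, -1.4, 7.0]
finger_gap: 0.0129
gripper_force: 29.4
```

Request:
servo_tool:
  increments:
    - {"dx": 0, "dy": 0, "dz": 0, "ax": 0, "ay": 0, "az": 0}
    - {"dx": 0, "dy": 0, "dz": 0, "ax": 0, "ay": 0, "az": 0}
    - {"dx": 0, "dy": 0, "dz": 0, "ax": 0, "ay": 0, "az": 0}
    - {"dx": 0, "dy": 0, "dz": 0, "ax": 0, "ay": 0, "az": 0}
    - {"dx": 0, "dy": 0, "dz": 0, "ax": 0, "ay": 0, "az": 0}
    - {"dx": 0, "dy": 0, "dz": 0, "ax": 0, "ay": 0, "az": 0}
    - {"dx": 0, "dy": 0, "dz": 0, "ax": 0, "ay": 0, "az": 0}
    - {"dx": 0, "dy": 0, "dz": 0, "ax": 0, "ay": 0, "az": 0}

```text
t: 18.0
tcp_pos: [0.5283, 0.0912, 0.1653]
tcp_rot: [[-0.192, 0.981, 0.004], [0.981, 0.192, 0.002], [0.001, 0.004, -1.0]]
wrist_force: [-3.8, -2.1, 7.4]
finger_gap: 0.0132
gripper_force: 29.4
```

Request:
servo_tool:
  increments:
    - {"dx": 0, "dy": 0, "dz": 0, "ax": 0, "ay": 0, "az": 0}
    - {"dx": 0, "dy": 0, "dz": 0, "ax": 0, "ay": 0, "az": 0}
    - {"dx": 0, "dy": 0, "dz": 0, "ax": 0, "ay": 0, "az": 0}
    - {"dx": 0, "dy": 0, "dz": 0, "ax": 0, "ay": 0, "az": 0}
    - {"dx": 0, "dy": 0, "dz": 0, "ax": 0, "ay": 0, "az": 0}
    - {"dx": 0, "dy": 0, "dz": 0, "ax": 0, "ay": 0, "az": 0}
    - {"dx": 0, "dy": 0, "dz": 0, "ax": 0, "ay": 0, "az": 0}
    - {"dx": 0, "dy": 0, "dz": 0, "ax": 0, "ay": 0, "az": 0}

```text
t: 18.67
tcp_pos: [0.5284, 0.0912, 0.1653]
tcp_rot: [[-0.192, 0.981, 0.004], [0.981, 0.192, 0.002], [0.001, 0.004, -1.0]]
wrist_force: [-3.4, -1.7, 7.3]
finger_gap: 0.0129
gripper_force: 29.4
```

Request:
servo_tool:
  increments:
    - {"dx": 0, "dy": 0, "dz": 0, "ax": 0, "ay": 0, "az": 0}
    - {"dx": 0, "dy": 0, "dz": 0, "ax": 0, "ay": 0, "az": 0}
    - {"dx": 0, "dy": 0, "dz": 0, "ax": 0, "ay": 0, "az": 0}
    - {"dx": 0, "dy": 0, "dz": 0, "ax": 0, "ay": 0, "az": 0}
    - {"dx": 0, "dy": 0, "dz": 0, "ax": 0, "ay": 0, "az": 0}
    - {"dx": 0, "dy": 0, "dz": 0, "ax": 0, "ay": 0, "az": 0}
    - {"dx": 0, "dy": 0, "dz": 0, "ax": 0, "ay": 0, "az": 0}
    - {"dx": 0, "dy": 0, "dz": 0, "ax": 0, "ay": 0, "az": 0}

```text
t: 19.33
tcp_pos: [0.5283, 0.0912, 0.1653]
tcp_rot: [[-0.192, 0.981, 0.004], [0.981, 0.192, 0.002], [0.001, 0.004, -1.0]]
wrist_force: [-3.0, -1.6, 7.6]
finger_gap: 0.0131
gripper_force: 29.4
```

```bash
python3 - <<'E'
from h import *
from bench import *
s=read_state();p=S.T@(np.array(s["tcp_pos"])-O);print(s["t"],s["finger_gap"],s["wrist_force"],p,"th",np.arctan2(-p[0],p[2]-.137))
for n_ in ("top","scene","wrist"):
    c=read_camera(n_);W=cloud(c);H=hsv(c);L=(W-O)@S
    m=(H[...,1]<60)&(H[...,2]>130)&(L[...,2]<.04)&(L[...,2]>.004)&(abs(L[...,0]+.075)<.055)&(abs(L[...,1])<.05)
    k,_,st_,ce=cv2.connectedComponentsWithStats(m.astype(np.uint8));print(n_,[(ce[i].round(),st_[i,4],np.median(L[_==i],0).round(3)) for i in range(1,k) if st_[i,4]>5])
E
```

```text
19.3333 0.013137520685051451 [-2.98494155 -1.64975185  7.56035666] [-0.11901064  0.11882886  0.16531779] th 1.337196921738761
top [(array([288., 182.]), np.int32(22), array([-0.068, -0.   ,  0.015]))]
scene []
wrist []
```

Request:
servo_tool:
  increments:
    - {"dx": 0, "dy": 0.003, "dz": -0.013, "ax": 0, "ay": 0, "az": 0}
    - {"dx": 0, "dy": 0.0074, "dz": -0.025, "ax": 0, "ay": 0, "az": 0}
    - {"dx": 0, "dy": 0.013, "dz": -0.036, "ax": 0, "ay": 0, "az": 0}
    - {"dx": 0, "dy": 0.02, "dz": -0.0465, "ax": 0, "ay": 0, "az": 0}
    - {"dx": 0, "dy": 0.0276, "dz": -0.0562, "ax": 0, "ay": 0, "az": 0}
    - {"dx": 0, "dy": 0.0363, "dz": -0.0652, "ax": 0, "ay": 0, "az": 0}
    - {"dx": 0, "dy": 0.0434, "dz": -0.0713, "ax": 0, "ay": 0, "az": 0}
    - {"dx": 0, "dy": 0.0509, "dz": -0.0769, "ax": 0, "ay": 0, "az": 0}

```text
t: 20.15
tcp_pos: [0.5823, 0.1016, 0.2406]
tcp_rot: [[-0.191, 0.981, 0.012], [0.982, 0.191, 0.004], [0.001, 0.012, -1.0]]
wrist_force: [10.1, 1.3, -14.9]
finger_gap: 0.0131
gripper_force: 26.8
```

Request:
servo_tool:
  increments:
    - {"dx": 0, "dy": 0.0079, "dz": -0.005, "ax": 0, "ay": 0, "az": 0}
    - {"dx": 0, "dy": 0.0162, "dz": -0.0094, "ax": 0, "ay": 0, "az": 0}
    - {"dx": 0, "dy": 0.0248, "dz": -0.0131, "ax": 0, "ay": 0, "az": 0}
    - {"dx": 0, "dy": 0.0337, "dz": -0.0162, "ax": 0, "ay": 0, "az": 0}
    - {"dx": 0, "dy": 0.0427, "dz": -0.0186, "ax": 0, "ay": 0, "az": 0}
    - {"dx": 0, "dy": 0.0519, "dz": -0.0204, "ax": 0, "ay": 0, "az": 0}
    - {"dx": 0, "dy": 0.0612, "dz": -0.0214, "ax": 0, "ay": 0, "az": 0}
    - {"dx": 0, "dy": 0.069, "dz": -0.0218, "ax": 0, "ay": 0, "az": 0}

```text
t: 20.82
tcp_pos: [0.6464, 0.1142, 0.2627]
tcp_rot: [[-0.192, 0.981, 0.002], [0.981, 0.192, 0.002], [0.002, 0.003, -1.0]]
wrist_force: [-0.3, 0.0, 0.3]
finger_gap: 0.013
gripper_force: 26.1
```

Request:
servo_tool:
  increments:
    - {"dx": 0, "dy": 0, "dz": 0, "ax": 0, "ay": 0, "az": 0}
    - {"dx": 0, "dy": 0, "dz": 0, "ax": 0, "ay": 0, "az": 0}
    - {"dx": 0, "dy": 0, "dz": 0, "ax": 0, "ay": 0, "az": 0}
    - {"dx": 0, "dy": 0, "dz": 0, "ax": 0, "ay": 0, "az": 0}
  gripper: 0

```text
t: 21.15
tcp_pos: [0.6456, 0.1144, 0.2632]
tcp_rot: [[-0.192, 0.981, 0.003], [0.981, 0.192, 0.003], [0.002, 0.003, -1.0]]
wrist_force: [-0.5, 0.5, -0.1]
finger_gap: 0.0426
gripper_force: 0.0
```

Request:
servo_tool:
  increments:
    - {"dx": 0, "dy": 0, "dz": -0.02, "ax": 0, "ay": 0, "az": 0}
    - {"dx": 0, "dy": 0, "dz": -0.045, "ax": 0, "ay": 0, "az": 0}
    - {"dx": 0, "dy": 0, "dz": -0.08, "ax": 0, "ay": 0, "az": 0}
    - {"dx": 0.04, "dy": 0, "dz": -0.08, "ax": 0, "ay": 0, "az": 0}
    - {"dx": 0.08, "dy": 0, "dz": -0.08, "ax": 0, "ay": 0, "az": 0}
    - {"dx": 0.12, "dy": 0, "dz": -0.08, "ax": 0, "ay": 0, "az": 0}
    - {"dx": 0.15, "dy": 0, "dz": -0.08, "ax": 0, "ay": 0, "az": 0}
    - {"dx": 0.15, "dy": 0, "dz": -0.08, "ax": 0, "ay": 0, "az": 0}

```text
t: 21.82
tcp_pos: [0.6146, 0.2673, 0.3437]
tcp_rot: [[-0.198, 0.98, 0.002], [0.98, 0.198, 0.006], [0.005, 0.003, -1.0]]
wrist_force: [-0.5, -0.4, -0.2]
finger_gap: 0.0424
gripper_force: 0.0
```

```bash
python3 - <<'E'
from h import *
from bench import *
s=read_state();print(s["t"],s["finger_gap"],s["wrist_force"],s["tcp_pos"])
ims=[]
for n_,(a,b) in (("top",(90,200)),("scene",(200,130))):
    c=read_camera(n_);W=cloud(c);H=hsv(c);L=(W-O)@S
    m=(H[...,1]<70)&(H[...,2]>120)&(L[...,2]<.04)&(L[...,2]>.004)&(abs(L[...,0]+.075)<.055)&(abs(L[...,1])<.05)
    k,_,st_,ce=cv2.connectedComponentsWithStats(m.astype(np.uint8));print(n_,[(ce[i].round(),st_[i,4],np.median(L[_==i],0).round(3)) for i in range(1,k) if st_[i,4]>3])
    m=(H[...,2]<60)&(L[...,2]>.25)&(L[...,1]>.09)&(L[...,1]<.145)&(abs(L[...,0])<.04);print("grip",m.sum(),np.median(L[m],0).round(3))
    ims.append(cv2.resize(c["image"][a:a+(150 if n_=="top" else 180),b:b+(150 if n_=="top" else 180)],(400,400),interpolation=cv2.INTER_CUBIC))
cv2.imwrite("pics/end.png",np.hstack(ims))
E
```

```text
21.8167 0.04243648654682491 [-0.45349281 -0.38956524 -0.24362049] [0.61461799 0.26729128 0.34367422]
top [(array([288., 182.]), np.int32(24), array([-0.069,  0.   ,  0.016])), (array([289., 194.]), np.int32(7), array([-0.101,  0.004,  0.014]))]
grip 64 [-0.001  0.114  0.274]
scene [(array([273., 281.]), np.int32(5), array([-0.128,  0.049,  0.015])), (array([271., 299.]), np.int32(5), array([-0.082,  0.048,  0.015])), (array([270., 308.]), np.int32(6), array([-0.058,  0.048,  0.013]))]
grip 128 [0.005 0.117 0.274]
```

View pics/end.png

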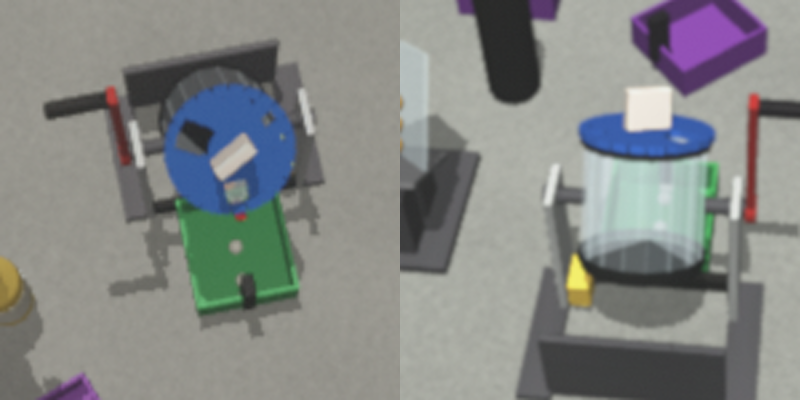

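Two balls are clearly in the tray, at (235,246) and by the tab at (240,283) in the crop. The third may be hidden under the dial or still in the drum, so I'll look from the tray side with the wrist camera.

```bash
python3 -c "
from h import *
chain(interp(np.array([.42,-.05,.26]),tt(20,yaw),3))"
```

```text
d [-0.0895 -0.0845  0.0274] a [-0.091  0.09   0.519] rows 4.3
d [-0.1218 -0.0302  0.0123] a [-0.091  0.09   0.519] rows 4.3
d [-0.1215  0.0337  0.0013] a [-0.091  0.09   0.519] rows 4.3
```

Request:
servo_tool:
  increments:
    - {"dx": -0.022, "dy": -0.021, "dz": 0.007, "ax": -0.023, "ay": 0.023, "az": 0.13}
    - {"dx": -0.045, "dy": -0.042, "dz": 0.014, "ax": -0.046, "ay": 0.045, "az": 0.26}
    - {"dx": -0.067, "dy": -0.063, "dz": 0.02, "ax": -0.068, "ay": 0.068, "az": 0.39}
    - {"dx": -0.09, "dy": -0.085, "dz": 0.027, "ax": -0.091, "ay": 0.09, "az": 0.5}
    - {"dx": -0.09, "dy": -0.085, "dz": 0.027, "ax": -0.091, "ay": 0.09, "az": 0.519}
    - {"dx": -0.09, "dy": -0.085, "dz": 0.027, "ax": -0.091, "ay": 0.09, "az": 0.519}

```text
t: 22.42
tcp_pos: [0.5491, 0.1535, 0.3153]
tcp_rot: [[0.321, 0.942, 0.096], [0.941, -0.329, 0.084], [0.111, 0.064, -0.992]]
wrist_force: [0.5, 0.4, 0.7]
finger_gap: 0.0428
gripper_force: 0.0
```

Request:
servo_tool:
  increments:
    - {"dx": -0.03, "dy": -0.008, "dz": 0.003, "ax": -0.023, "ay": 0.023, "az": 0.13}
    - {"dx": -0.061, "dy": -0.015, "dz": 0.006, "ax": -0.046, "ay": 0.045, "az": 0.26}
    - {"dx": -0.092, "dy": -0.023, "dz": 0.009, "ax": -0.068, "ay": 0.068, "az": 0.39}
    - {"dx": -0.122, "dy": -0.03, "dz": 0.012, "ax": -0.091, "ay": 0.09, "az": 0.519}
    - {"dx": -0.122, "dy": -0.03, "dz": 0.012, "ax": -0.091, "ay": 0.09, "az": 0.519}
    - {"dx": -0.122, "dy": -0.03, "dz": 0.012, "ax": -0.091, "ay": 0.09, "az": 0.519}

```text
t: 22.92
tcp_pos: [0.4852, 0.0507, 0.2886]
tcp_rot: [[0.727, 0.65, 0.221], [0.645, -0.757, 0.107], [0.237, 0.065, -0.969]]
wrist_force: [0.2, 0.3, 0.1]
finger_gap: 0.0424
gripper_force: 0.0
```

Request:
servo_tool:
  increments:
    - {"dx": -0.03, "dy": 0.008, "dz": 0, "ax": -0.023, "ay": 0.023, "az": 0.13}
    - {"dx": -0.061, "dy": 0.017, "dz": 0, "ax": -0.046, "ay": 0.045, "az": 0.26}
    - {"dx": -0.091, "dy": 0.025, "dz": 0.001, "ax": -0.068, "ay": 0.068, "az": 0.39}
    - {"dx": -0.121, "dy": 0.034, "dz": 0.001, "ax": -0.091, "ay": 0.09, "az": 0.519}
    - {"dx": -0.121, "dy": 0.034, "dz": 0.001, "ax": -0.091, "ay": 0.09, "az": 0.519}
    - {"dx": -0.121, "dy": 0.034, "dz": 0.001, "ax": -0.091, "ay": 0.09, "az": 0.519}
    - {"dx": -0.121, "dy": 0.034, "dz": 0.001, "ax": -0.091, "ay": 0.09, "az": 0.519}

```text
t: 23.5
tcp_pos: [0.4216, -0.0523, 0.2618]
tcp_rot: [[0.922, 0.19, 0.338], [0.179, -0.982, 0.064], [0.344, 0.002, -0.939]]
wrist_force: [-0.3, -0.2, 1.0]
finger_gap: 0.0423
gripper_force: 0.0
```

```bash
python3 - <<'E'
from h import *
from bench import *
s=read_state();print(s["t"],s["tcp_pos"],s["qpos"])
c=read_camera("wrist");np.savez("w7.npz",**c);W=cloud(c);H=hsv(c);L=(W-O)@S
m=(H[...,1]<80)&(H[...,2]>110)&(L[...,2]<.04)&(L[...,2]>.002)&(L[...,0]>-.13)&(L[...,0]<0.03)&(abs(L[...,1])<.055)
k,_,st_,ce=cv2.connectedComponentsWithStats(m.astype(np.uint8));print([(ce[i].round(),st_[i,:].tolist(),np.median(L[_==i],0).round(3).tolist()) for i in range(1,k) if st_[i,4]>10])
g=(H[...,0]>40)&(H[...,0]<85)&(H[...,1]>90)&(L[...,2]<.012);P=L[g];P=P[(abs(P[:,1])<.05)&(P[:,0]<0.03)&(P[:,0]>-.14)];print("floor seen x",P[:,0].min(),P[:,0].max())
E
```

```text
23.5 [ 0.42163654 -0.05226258  0.26177441] [-31.71388707   6.91812184 120.31266443  21.29850647  39.62728122
  32.37330169]
[(array([299.,  24.]), [283, 18, 32, 12, 164], [-0.003, -0.029, 0.031]), (array([273.,  89.]), [267, 83, 13, 13, 125], [-0.069, -0.001, 0.016])]
floor seen x -0.12794796740459044 -0.02000525253536477
```

```bash
python3 - <<'E'
from h import *
from bench import *
c=read_camera("scene");np.savez("s8.npz",**c)
def pr(c,q):
    u=np.linalg.inv(c["T"])@np.r_[q,1];return (np.array([u[0]/u[2],u[1]/u[2]])*c["fx"]+[c["cx"],c["cy"]]).round(1)
print("ball proj scene",pr(c,st(-.069,0,.011)),pr(c,st(-.101,.004,.011)))
G=cv2.cvtColor(c["image"],cv2.COLOR_BGR2GRAY).astype(int);H=hsv(c)
print("rows 276..312 even, cols 232..262 even")
print(G[276:312:2,232:262:2])
w=dict(np.load("w7.npz"));t=read_camera("top");np.savez("t8.npz",**t)
for nm,q in (("ball1",st(-.069,0,.011)),("ball2",st(-.101,.004,.011))):print(nm,"wrist",pr(w,q),"top",pr(t,q))
g=cv2.cvtColor(t["image"],cv2.COLOR_BGR2GRAY).astype(int);print("top rows174..204");print(g[174:206,280:300:1])
E
```

```text
ball proj scene [247.5 302.8] [251.1 290.7]
rows 276..312 even, cols 232..262 even
[[194 195 196 201 198 194 191 185 180 173 184 185 183 178 184]
 [194 195 196 200 196 192 189 184 180 173 183 184 183 177 185]
 [194 193 192 197 194 190 188 185 179 173 183 181 181 176 185]
 [197 194 195 199 195 191 189 190 189 184 188 181 180 175 184]
 [197 197 197 204 199 195 194 198 208 207 200 185 183 179 187]
 [197 198 198 203 198 195 194 200 208 206 197 185 185 180 187]
 [197 197 198 203 198 195 194 206 214 209 198 186 185 181 189]
 [197 197 199 204 199 194 195 203 209 204 196 185 183 179 190]
 [197 196 199 202 198 194 193 197 196 196 193 185 183 181 189]
 [197 197 199 202 199 194 193 196 193 192 193 184 183 181 188]
 [197 198 199 202 198 194 193 195 193 192 193 185 182 181 189]
 [197 198 199 202 198 193 194 199 195 193 192 186 183 181 187]
 [197 195 199 201 198 194 202 212 206 195 192 184 181 182 187]
 [192 192 195 197 193 190 202 211 205 195 191 185 182 182 186]
 [181 180 185 186 182 179 181 185 182 183 185 181 179 182 186]
 [181 180 183 184 180 176 177 182 177 178 176 170 169 172 183]
 [161 157
[... 2243 characters left out ...]
  88  94
   95  96]
 [ 95  97  95  96  95  97  96  95  94  81  55  51  59  60  58  59  88  97
  100 102]
 [ 95  95  95  95  94  96  95  95  96  86  59  45  57  60  58  61  94 115
  124 127]
 [ 94  95  97  96  96  97  97  98 100 103  74  50  56  54  51  56  98 117
  117 114]
 [ 97  98  99 100 107 113 114 120 125 126  96  57  47  46  43  45  76  88
   83  80]
 [114 115 119 126 130 132 131 124 118 113  89  53  40  37  37  41  59  62
   63  62]
 [131 132 125 118 115 111 104  93  85  81  66  46  37  37  40  41  59  64
   70  74]
 [111 104  93  84  81  75  69  64  61  62  57  45  37  40  41  52  78  88
   89  91]
 [ 76  68  66  65  63  64  65  64  68  73  73  55  47  48  59  74  92 100
   99  99]]
```

Nothing is left at the original ball spot in the drum. Ball 2 may be hiding ball 3 behind the tab, so a sideways shift should show it.

Request:
servo_tool:
  increments:
    - {"dx": 0, "dy": -0.03, "dz": 0, "ax": 0, "ay": 0, "az": 0}
    - {"dx": 0, "dy": -0.06, "dz": 0, "ax": 0, "ay": 0, "az": 0}
    - {"dx": 0, "dy": -0.09, "dz": 0, "ax": 0, "ay": 0, "az": 0}
    - {"dx": 0, "dy": -0.09, "dz": 0, "ax": 0, "ay": 0, "az": 0}
    - {"dx": 0, "dy": -0.09, "dz": 0, "ax": 0, "ay": 0, "az": 0}

```text
t: 24.07
tcp_pos: [0.4029, 0.0394, 0.2612]
tcp_rot: [[0.921, 0.195, 0.336], [0.184, -0.981, 0.067], [0.342, 0.0, -0.94]]
wrist_force: [-0.1, -0.5, 0.1]
finger_gap: 0.0428
gripper_force: 0.0
```

```bash
python3 - <<'E'
from h import *
from bench import *
s=read_state();print(s["t"],s["tcp_pos"])
c=read_camera("wrist");np.savez("w9.npz",**c);W=cloud(c);H=hsv(c);L=(W-O)@S
m=(H[...,1]<80)&(H[...,2]>110)&(L[...,2]<.04)&(L[...,2]>.002)&(L[...,0]>-.14)&(L[...,0]<0.03)&(abs(L[...,1])<.055)
k,_,st_,ce=cv2.connectedComponentsWithStats(m.astype(np.uint8));print([(ce[i].round(),st_[i,:].tolist(),np.median(L[_==i],0).round(3).tolist()) for i in range(1,k) if st_[i,4]>10])
# floor coverage map from all wrist views (5 mm cells)
cov=np.zeros((22,20),int)
for f in ("w7.npz","w9.npz","t8.npz"):
    c=dict(np.load(f));L=(cloud(c)-O)@S;H=hsv(c)
    q=L[(H[...,0]>40)&(H[...,0]<85)&(H[...,1]>90)&(L[...,2]<.012)]
    i=((q[:,0]+.13)/.005).astype(int);j=((q[:,1]+.05)/.005).astype(int);ok=(i>=0)&(i<22)&(j>=0)&(j<20);cov[i[ok],j[ok]]=1
print("\n".join("".join(".#"[v] for v in r) for r in cov))
E
```

```text
24.0667 [0.40291948 0.03941487 0.26120093]
[(array([382.,  24.]), [373, 20, 18, 9, 85], [-0.005, -0.023, 0.031]), (array([359.,  88.]), [353, 82, 13, 13, 125], [-0.069, -0.001, 0.016]), (array([358., 118.]), [353, 113, 12, 12, 85], [-0.103, 0.001, 0.017])]
#########.##########
....................
.....#..............
#########.#########.
#########.#########.
#########.#########.
#########.#########.
###################.
###################.
###################.
###################.
###################.
#########.#########.
#########.#########.
###################.
###################.
###################.
###################.
###################.
###################.
###################.
###################.
```

```bash
python3 - <<'E'
from h import *
from bench import *
np.set_printoptions(linewidth=200)
a=dict(np.load("scene0.npz"));b=dict(np.load("s8.npz"))
def pr(c,q):
    u=np.linalg.inv(c["T"])@np.r_[q,1];return (np.array([u[0]/u[2],u[1]/u[2]])*c["fx"]+[c["cx"],c["cy"]]).round(1)
for z in (-40,-30,-20,-10,0,10): print(z,[pr(b,C+Rd@np.array([x,0,z/1000])).tolist() for x in (-.039,-.02,0,.02,.039)])
for c in (a,b):
    print(cv2.cvtColor(c["image"],cv2.COLOR_BGR2GRAY)[280:322:2,226:270:2].astype(int))
# any small white ball on the counter near the stand (before/after, top)
t0=dict(np.load("top0.npz"));t=dict(np.load("t8.npz"))
d=cv2.absdiff(t0["image"],t["image"]).max(2);H=hsv(t);L=(cloud(t)-O)@S
m=(H[...,1]<70)&(H[...,2]>120)&(d>20)&(L[...,2]<.04)
k,_,s_,ce=cv2.connectedComponentsWithStats(m.astype(np.uint8));print([(ce[i].round(),s_[i,4],np.median(L[_==i],0).round(3).tolist()) for i in range(1,k) if s_[i,4]>3])
E
```

```text
-40 [[242.4, 304.0], [241.1, 307.3], [239.7, 311.0], [238.3, 314.8], [236.8, 318.5]]
-30 [[242.6, 299.0], [241.3, 302.2], [239.9, 305.8], [238.5, 309.5], [237.1, 313.2]]
-20 [[242.8, 294.0], [241.5, 297.1], [240.1, 300.6], [238.7, 304.2], [237.3, 307.8]]
-10 [[243.0, 288.9], [241.7, 292.0], [240.4, 295.4], [238.9, 298.9], [237.5, 302.4]]
0 [[243.2, 283.9], [242.0, 286.9], [240.6, 290.2], [239.1, 293.6], [237.7, 297.0]]
10 [[243.4, 278.8], [242.2, 281.8], [240.8, 284.9], [239.4, 288.3], [237.9, 291.5]]
[[186 188 193 192 194 194 196 193 189 183 182 184 184 187 173 167 159 174 181 172 178 162]
 [186 188 189 186 186 186 189 186 182 181 181 180 178 181 169 165 162 180 180 172 179 163]
 [182 183 183 183 183 184 189 185 182 181 181 182 179 179 166 164 163 181 179 171 179 159]
 [176 179 182 183 183 184 188 185 181 181 182 181 179 176 164 165 166 178 172 163 178 159]
 [175 180 182 183 183 184 189 183 176 177 182 181 177 174 165 167 170 179 168 156 160 130]
 [175 181 183 183 183 185 186 186 184 177 181 180 174 172 165 169 170 179 169 153 145  96]
 [173 180 182 182 183 184 181 183 183 172 180 1
[... 2774 characters left out ...]

 [122 109 109  98  95  95  96 100  94  91  93 105 136 144 140 141 155 166 150 136  97  85]
 [ 91  92 107  97  95  95  96 100  95  92  91  92 110 114 126 138 152 153 130 134  85  86]
 [ 91  93 107  96  95  95  95  99  94  91  92  92 107  98  90 110 144 151 119 111  70  87]
 [ 90  93 106  95  95  95  96 100  93  91  92  92 108  95  83  84 116 130  95  54  54  81]
 [ 84  92 104  94  94  95  96 100  93  92  90  91 109  93  77  75  77  66  46  41  67  93]]
[(array([311., 208.]), np.int32(1116), [-0.154, -0.055, -0.0]), (array([288., 182.]), np.int32(21), [-0.068, -0.0, 0.015]), (array([272., 200.]), np.int32(4), [-0.107, 0.05, 0.014]), (array([ 41., 399.]), np.int32(136), [-0.478, 0.697, -0.0])]
```

The original stack in the drum is gone. To be sure of ball 3, I'll place the wrist camera over the tray's near wall.

```bash
python3 - <<'E'
from h import *
from bench import *
s=read_state();c=dict(np.load("w9.npz"));Rm=np.array(s["tcp_rot"]);T=c["T"]
off=Rm.T@(T[:3,3]-s["tcp_pos"]);Rc=Rm.T@T[:3,:3];print(off.round(3),Rc[:,2].round(3))
Rt=tt(0,yaw);q=st(-.075,.03,.34);cam=q+Rt@off;print("cam in stand",S.T@(cam-O),"look",S.T@(Rt@Rc[:,2]))
for g in ((-.119,0,.011),(-.103,0,.011),(-.03,0,.01)):
    u=(Rt@Rc).T@(st(*g)-cam);print(u[:2]/u[2]*c["fx"]+[c["cx"],c["cy"]])
chain(interp(q,Rt,2))
E
```

```text
[ 0.075 -0.001 -0.132] [-0.291  0.     0.957]
cam in stand [-2.95338658e-04  3.12083385e-02  4.71920265e-01] look [-2.90882484e-01 -6.47867748e-05 -9.56758787e-01]
[298.28757265 195.11422343]
[298.54858641 183.07772727]
[299.75427478 124.94558569]
d [ 0.0963  0.0304 -0.0066] a [ 0.    -0.175  0.   ] rows 2.4
d [ 0.0937  0.0304 -0.0233] a [ 0.    -0.175  0.   ] rows 2.4
```

```bash
python3 - <<'E'
from h import *
chain(interp(st(-.115,.02,.34),tt(0,yaw),1))
E
```

```text
d [ 0.1551  0.0709 -0.027 ] a [ 0.001 -0.35   0.   ] rows 4.1
```

Request:
servo_tool:
  increments:
    - {"dx": 0.031, "dy": 0.014, "dz": -0.012, "ax": 0, "ay": -0.07, "az": 0}
    - {"dx": 0.062, "dy": 0.028, "dz": -0.02, "ax": 0, "ay": -0.14, "az": 0}
    - {"dx": 0.093, "dy": 0.042, "dz": -0.025, "ax": 0, "ay": -0.21, "az": 0}
    - {"dx": 0.124, "dy": 0.056, "dz": -0.027, "ax": 0, "ay": -0.28, "az": 0}
    - {"dx": 0.155, "dy": 0.071, "dz": -0.027, "ax": 0, "ay": -0.35, "az": 0}
    - {"dx": 0.155, "dy": 0.071, "dz": -0.027, "ax": 0, "ay": -0.35, "az": 0}
    - {"dx": 0.155, "dy": 0.071, "dz": -0.027, "ax": 0, "ay": -0.35, "az": 0}

```text
t: 24.7
tcp_pos: [0.5541, -0.0089, 0.3388]
tcp_rot: [[0.982, 0.187, 0.001], [0.187, -0.982, 0.0], [0.001, 0.0, -1.0]]
wrist_force: [-1.1, 0.4, -0.8]
finger_gap: 0.0429
gripper_force: 0.0
```

```bash
python3 - <<'E'
from h import *
from bench import *
s=read_state();print(s["t"],s["tcp_pos"])
c=read_camera("wrist");np.savez("w10.npz",**c);cv2.imwrite("pics/w10.png",c["image"]);W=cloud(c);H=hsv(c);L=(W-O)@S
m=(H[...,1]<80)&(H[...,2]>110)&(L[...,2]<.04)&(L[...,2]>.002)&(L[...,0]>-.135)&(L[...,0]<0.0)&(abs(L[...,1])<.055)
k,_,st_,ce=cv2.connectedComponentsWithStats(m.astype(np.uint8));print([(ce[i].round(),st_[i,:].tolist(),np.median(L[_==i],0).round(3).tolist()) for i in range(1,k) if st_[i,4]>5])
E
```

```text
24.7 [ 0.55410715 -0.00888184  0.33881313]
[(array([286., 158.]), [282, 149, 11, 19, 115], [-0.106, 0.001, 0.016])]
```

```bash
python3 - <<'E'
from h import *
c=dict(np.load("w10.npz"));H=hsv(c);L=(cloud(c)-O)@S
for v in range(146,170): print(v,H[v,287].tolist(),L[v,287].round(4).tolist(),''.join('#' if (H[v,u,1]<80 and H[v,u,2]>110) else '.' for u in range(276,298)))
E
```

```text
146 [111, 157, 135] [-0.0742, 0.0046, 0.167] ......................
147 [108, 162, 132] [-0.0752, 0.0046, 0.1661] ......................
148 [110, 171, 128] [-0.0759, 0.0046, 0.1663] ......................
149 [110, 171, 133] [-0.0768, 0.0046, 0.1662] ..........#...........
150 [111, 154, 156] [nan, nan, nan] .........##...........
151 [116, 72, 153] [-0.0982, -0.0006, 0.0168] .......#####..........
152 [11, 25, 164] [-0.0992, -0.0006, 0.0183] ......######..........
153 [19, 45, 192] [-0.1005, -0.0006, 0.0178] ......######..........
154 [19, 34, 201] [-0.1016, -0.0006, 0.0186] ......#######.........
155 [21, 33, 211] [-0.1026, -0.0005, 0.0205] ......###########.....
156 [19, 36, 207] [-0.1043, -0.0006, 0.0175] ......###########.....
157 [20, 33, 195] [-0.1053, -0.0006, 0.0186] ......###########.....
158 [21, 37, 188] [-0.1069, -0.0007, 0.0162] .......#########......
159 [20, 36, 169] [-0.1084, -0.0007, 0.0146] ........########......
160 [18, 31, 139] [-0.11, -0.0008, 0.0128] .........#####........
161 [18, 35, 147] [-0.1106, -0.0007, 0.017] ........#######.......
162 [19, 36, 171] [-0.1118, -0.0007, 0.017] .......#########......
163 [23, 32, 173] [-0.1128, -0.0006, 0.0189] .......##########.....
164 [18, 34, 111] [-0.1126, -0.0003, 0.0276] ......##...#...##.....
165 [13, 41, 44] [-0.1124, -0.0001, 0.0355] ......#...............
166 [15, 25, 41] [-0.1125, 0.0002, 0.0422] ......#...............
167 [83, 24, 42] [-0.1126, 0.0004, 0.0484] ......#...............
168 [120, 18, 42] [-0.1126, 0.0006, 0.0548] ......................
169 [70, 18, 43] [-0.1125, 0.0008, 0.0619] ......................
```

A neck at row 160 separates two touching balls, at x≈-0.103 and -0.117. With the one at -0.069, all three are in the tray and the drum is at rest. Handing in.

```bash
python3 -c "
from bench import *
print(finish_job())"
```

```text
the job is handed in; nothing more can be done
None
```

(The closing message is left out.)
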